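# Clip the burnishers back into the rack behind a caddy

## Task

First stand the banded copper caddy, which blocks the rear tool, upright on the cork mat so that its whole base is on the mat. Then put both burnishers away on the sloping rack: press each shank sideways into the pair of spring clips that fits it (the thick one in the wide clips, the slim one in the narrow), handle at the upper end, until both clips have snapped fully home. Do not tip the caddy over, and leave the other things on the bench where they are.

Things in the scene. Friction and masses are not known exactly. Their poses are not given: they have to be found in the camera images.
- caddy: The task's caddy: a copper cylinder 60 mm across and 95 mm tall with a thin bright band at two thirds of its height, standing upright on the wooden tool rest, between its two rows and close in front of the rear tool. 0.25 kg. Origin: centre of its underside; z up.
- mat: Round cork mat, 100 mm across and 8 mm thick, fixed flat on the bench. Origin: centre of its underside.
- rest: Fixed wooden tool rest: board 12 mm thick, its x -115 to +85 mm, its y +-75 mm. Two rows of notches, x = -95 mm (front, nearer the robot) and +47 mm (rear); in each a burnisher lies along y, handle over the +y edge (to the left), either one in either row. V notches at y = +-52 mm, 12 mm long; between them the shank is free for 90 mm. Origin: between the rows, at bench height; z up.
- burnisher_thick: Thick burnisher: round steel shank 18 mm across, 130 mm long, then a 27 mm taper at its tip end and a squat wooden handle 28 to 38 mm across, 64 mm long at the other. About 0.17 kg, balanced near mid-shank. Origin: on the axis at mid-shank; x along the axis to the handle. On the rest its axis is level, 47 mm above the bench.
- burnisher_slim: Slim burnisher: round steel shank 12 mm across, 130 mm long, then a 33 mm taper at its tip end and a slender wooden handle 20 to 25 mm across, 92 mm long at the other. About 0.10 kg, balanced near mid-shank. Origin: on the axis at mid-shank; x along the axis to the handle. On the rest its axis is level, 42 mm above the bench.
- burnisher_thick_handle (a point): Point in the thick burnisher's handle: on the axis, 100 mm from its origin.
- burnisher_slim_handle (a point): Point in the slim burnisher's handle: on the axis, 100 mm from its origin.
- rack: Fixed open steel rack: two rails along its y, roughly straight away from the robot, the left one higher, so that tools lie on it sloping at 30 degrees, rising to the left (its x). Stations 110 mm apart: y = -165 mm (far end) holds a file that stays; y = -55 and +55 mm are the empty wide and narrow clips, in either order. End frames at y = -235 and +105 mm. Origin: on the bench, below the seats.
- clip_thick: Wide station, for the thick burnisher: two spring clips 16 mm long, at +-40 mm along its x; the 64 mm between them is open, also underneath, for fingers. Origin: on the axis of a seated shank, midway between the clips, 125 mm above the bench; x along the seat, rising at 30 degrees to its upper end; y along the rails; z square out of the clips, 30 degrees from vertical, leaning to the right.
- clip_thick_upper (a point): Seat axis at the upper wide clip (its x = +40 mm). V saddle below, two sprung steel jaws above, free gap 10 mm, with flared lips reaching 18 mm above the axis. A shank is pressed in along -z of the station; both clips together need about 15 N, most at 12 to 18 mm above the seat, then they snap over and hold it. Fully home, the shank's axis is on the seat axis.
- clip_slim: Narrow station, for the slim burnisher: built like the wide one, with the same frame, clip positions and height of the seat axis above the bench.
- clip_slim_upper (a point): Seat axis at the upper narrow clip (x = +40 mm of its station). As the wide clip but with a free gap of 7 mm, lips reaching 15 mm above the axis; about 11 N for both clips, most at 7 to 11 mm above the seat.
- lid: Bystander: copper caddy lid with a pale top, a disc 68 mm across, 18 mm tall.
- mallet: Bystander: wooden mallet lying on the bench.
- polish: Bystander: amber glass jar, 56 mm across, 60 mm tall, upright.
- block: Bystander: wooden block 50 x 70 x 40 mm.
- tall_caddy: Bystander: brass caddy, 80 mm across, 120 mm tall, upright.
- brush: Bystander: brush lying on the bench.
- tin: Bystander: low round aluminium tin, 72 mm across, 32 mm tall.
Mind the look-alikes: they are no part of the job. What is shaped like the burnisher_thick but purple or yellow is not meant.

How it is judged (in metres and radians):
On the way, in this order (a step that is already met when the one before it is completed fails the run):
1. the caddy stands released, upright on the cork mat (horizontal distance between caddy and mat below 0.025 m and height (world z) of caddy between 0.004 and 0.012 m and angle between caddy's own z axis and vertical below 0.1 rad and contact force between the fingers and caddy below 0.1 N), for 0.2 s.
2. one burnisher is fully home in its clips (((x of burnisher_thick in the frame of clip_thick between -0.022 and 0.022 m and y of burnisher_thick in the frame of clip_thick between -0.0035 and 0.0035 m and z of burnisher_thick in the frame of clip_thick between -0.0035 and 0.0035 m and angle between the x axis of burnisher_thick and the x axis of clip_thick, either way round below 0.07 rad and x of burnisher_thick_handle in the frame of clip_thick above 0.05 m) or (x of burnisher_slim in the frame of clip_slim between -0.022 and 0.022 m and y of burnisher_slim in the frame of clip_slim between -0.0035 and 0.0035 m and z of burnisher_slim in the frame of clip_slim between -0.0035 and 0.0035 m and angle between the x axis of burnisher_slim and the x axis of clip_slim, either way round below 0.07 rad and x of burnisher_slim_handle in the frame of clip_slim above 0.05 m))), for 0.2 s.
At the end, for the whole second after the job is handed in: Each burnisher at rest in its own clips, handle up: mid-shank within 22 mm along the seat and 3.5 mm across and above or below its axis, parallel within 0.07 rad. Caddy at rest on the cork mat, upright within 0.1 rad, centre within 25 mm of the mat's (x of burnisher_thick in the frame of clip_thick between -0.022 and 0.022 m and y of burnisher_thick in the frame of clip_thick between -0.0035 and 0.0035 m and z of burnisher_thick in the frame of clip_thick between -0.0035 and 0.0035 m and angle between the x axis of burnisher_thick and the x axis of clip_thick, either way round below 0.07 rad and x of burnisher_thick_handle in the frame of clip_thick above 0.05 m and x of burnisher_slim in the frame of clip_slim between -0.022 and 0.022 m and y of burnisher_slim in the frame of clip_slim between -0.0035 and 0.0035 m and z of burnisher_slim in the frame of clip_slim between -0.0035 and 0.0035 m and angle between the x axis of burnisher_slim and the x axis of clip_slim, either way round below 0.07 rad and x of burnisher_slim_handle in the frame of clip_slim above 0.05 m and horizontal distance between caddy and mat below 0.025 m and height (world z) of caddy between 0.004 and 0.012 m and angle between caddy's own z axis and vertical below 0.1 rad and linear speed of each of caddy, burnisher_thick, burnisher_slim below 0.02 m/s); the robot touches nothing.
It fails at once if the caddy is tipped more than 0.7 rad (angle between caddy's own z axis and vertical above 0.7 rad).
It fails at once if a bystander is moved more than 40 mm (distance of any of lid, mallet, polish, block, tall_caddy, brush, tin from where it was at the start of the episode above 0.04 m).
It also fails if it takes over 64 s, if anything falls off the work surface, if the arm or the gripper's body presses on something with over 40 N, if the wrist force passes 120 N, or if a joint passes its speed limit or range.

## Robot

A 6-joint arm with a two-finger parallel gripper is mounted at the origin on the work surface. World frame = base frame: x ahead of the robot, y to its left, z up, the work surface at z = 0. Lengths are in mm, angles in rad, forces in N, time in s.
With the tool pointing down it reaches from about 350 to 725 mm from the base axis. Payload 4.3 kg.
Tool frame: the origin (TCP) lies on the centre line of the jaws, within the pads' length; the fingertips stand 8 mm ahead of it and the grasp point (between the pads) lies 11 mm behind it; z points along the fingers, y is the direction in which the jaws open and shut (so a half turn about z gives the same grasp; the last joint's range is limited). The gripper opens to 85 mm and grips with 20 to 120 N. Pads are 22 mm wide; open, the fingers measure 114 mm over their backs; the gripper's body (76 mm by 85 mm) begins 54 mm behind the grasp point. The pads swing forward as they close: fully open they stand 13 mm farther back than shut.
Start: joints at [-1.261, 0.377, 0.081, 1.274, 0, 1.46], TCP at [234.372, -525.106, 239.329] pointing down, gripper open.
Joint ranges: [-2.72, 2.72], [-0.84, 1.66], [-1.02, 1.22], [-1.77, 2.12], [-1.37, 1.28], [-3.14, 3.14]. Speed limits (rad/s): [2.57, 2.57, 3.14, 3.14, 3.14, 3.14].

## Interface

Orientations are given as a unit quaternion [x, y, z, w].
In Python, from station import arm gives the robot as it stands.
- The arm moves only by the shell command python3 -m pendant 'ROWS' [OPENING] [FORCE]. ROWS is JSON, one flat list of numbers, 6 for each row, row after row: the shift along the world's x, y, z in mm, then the turn, a rotation vector about the world's x, y, z in rad. In form: [dx, dy, dz, ax, ay, az, dx, dy, dz, ax, ay, az, ...]. A call has 1 to 8 rows; each row is the pose to reach, as a shift and turn from the pose commanded when the call began; what a row does not reach only later rows make up. A row lasts 1/10 s, in which the tool goes at most 50 mm and 8.59 degrees, less where a joint would pass 70% of its speed; a pose out of reach is approached as far as the arm can. A call with a gripper value outside its range is refused whole. OPENING is the closure, from 0 (fully open) to 1 (shut), set as the call begins (- or left out, the last holds). The fingers move at their own pace and stop on an object; FORCE is the grip in N (left out, the last holds). Time passes only in rows, so rows that repeat a pose let the fingers close. It gives the time, the measured TCP pose, the force and the opening at its end, in the units of the state.
- arm.get_obs(): the state, without advancing time (a new reading comes with each control period).
- arm.get_image(name): name is "side" or "top"; returns (picture, depth): 420x560x3 uint8, blue, green, red; 420x560 float32, mm along the optical axis (not along the pixel's ray), 0 where there is no reading.
- arm.get_calibration(name): a dict with "camera_matrix" (3x3 intrinsics, pixels), "origin" and "attitude" of the camera in the world. Camera axes: x right, y down, z forward; pixel columns grow to the right and rows downward; lengths in mm; the calibration is good to about 2 mm. A picture is of the moment at which its call begins. get_calibration takes no time and is no camera call.
- arm.job_done(): hands the job in, once; it reports no verdict.
Trained networks look in the newest picture that a camera, given by its name, has taken for a name from the list of things; names that differ only in an ending like _2 or _b are one class to them, and where a whole thing is asked for, a point or a joint stands for the part that bears it (a point fixed in the world has none). Each returns a list of dicts, best first, with "confidence" (0 to 1); they miss things now and then, are a little off and sometimes report something else, mostly with a low value. They report only what shows in the picture. A call takes as long as a camera call. They do not tell look-alikes from the thing itself.
- arm.regions_of(camera, query): "region" (420x560 bool, what is visible of it) and "uv" ([column, row] in pixels, amid what is visible of it).
The state is a dict: "t": time; "joint_positions": joint angles; "joint_vel": joint speeds; "tau": joint torques, N m; "eef_pos": TCP position; "tool_rot": TCP orientation; "force": force on the tool from outside, world axes, zero at the start; "moment": the same for the moment, N m; "finger_gap": finger opening in mm.
Only numpy, scipy, OpenCV 4.12 (cv2) and the standard library are available. Lean on these libraries where they do the work, as an engineer would, in place of code of your own. Each camera call takes 0.05 s, during which the arm holds its last target.

## Working session

There is one attempt and no reset: what is moved stays moved. The work goes in short steps, Python scripts to look and compute and a shell command to move; the robot and the scene stay as the last step left them, time stands still between calls to the robot, and variables do not carry over. Pictures are saved under pics/ and viewed, and the job is handed in when it is done.

```bash
ls; mkdir -p pics
python3 - <<'E'
from station import arm
import cv2
o=arm.get_obs(); print(o['t'],o['eef_pos'],o['tool_rot'],o['finger_gap'])
for n in ['side','top']:
    im,d=arm.get_image(n); cv2.imwrite(f'pics/{n}0.png',im)
    c=arm.get_calibration(n); print(n,c)
print(arm.get_obs()['t'])
E
```

```text
pics
0.0 [ 234.16686816 -524.45386818  238.34537587] [ 9.78050680e-01  2.08364620e-01 -1.03463337e-04 -1.02083612e-03] 85.39622767948339
side {'camera_matrix': array([[496.82282584,   0.        , 288.36821213],
       [  0.        , 496.82282584, 204.99182125],
       [  0.        ,   0.        ,   1.        ]]), 'origin': array([-215.78846231,  625.42355935, 1123.59892335]), 'attitude': array([-0.33411166,  0.85753013, -0.36392256,  0.1434289 ])}
top {'camera_matrix': array([[398.0126108 ,   0.        , 276.75088757],
       [  0.        , 398.0126108 , 217.54128243],
       [  0.        ,   0.        ,   1.        ]]), 'origin': array([ 336.8343546 , -120.17827   , 1049.69968295]), 'attitude': array([-0.6961729 ,  0.71356524, -0.06114489,  0.04928746])}
0.1
```

View pics/side0.png

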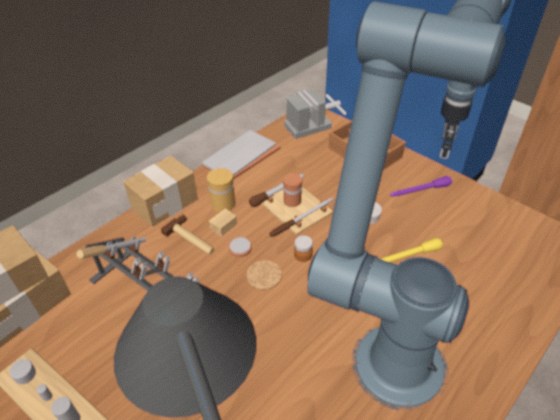

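View pics/top0.png

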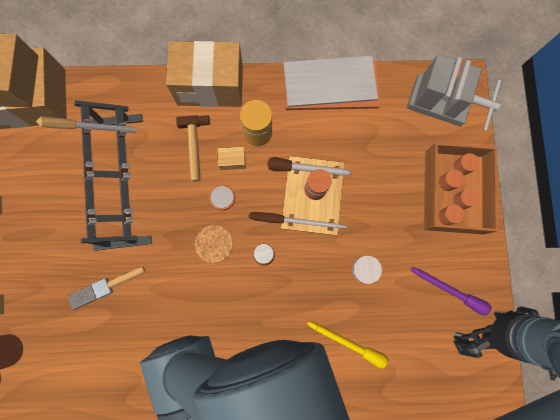

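```bash
cat > h.py <<'E'
from station import arm
import cv2, numpy as np
from scipy.spatial.transform import Rotation as R
def cal(n):
    c=arm.get_calibration(n); return c['camera_matrix'],np.array(c['origin']),R.from_quat(c['attitude']).as_matrix()
def cloud(n,d):
    K,o,A=cal(n); v,u=np.mgrid[:d.shape[0],:d.shape[1]]
    p=np.stack([(u-K[0,2])/K[0,0]*d,(v-K[1,2])/K[1,1]*d,d],-1)
    w=p@A.T+o; w[d<=0]=np.nan; return w
def proj(n,P):
    K,o,A=cal(n); q=(np.atleast_2d(P)-o)@A; q=q@K.T; return q[:,:2]/q[:,2:]
E
python3 - <<'E'
from h import *
im={};W={}
for n in ['top','side']:
    im[n],d=arm.get_image(n); W[n]=cloud(n,d)
np.savez('w0.npz',top=W['top'],side=W['side'])
M={}
for n,qs in [('top',['caddy','mat','rest','burnisher_thick','burnisher_slim','rack','clip_thick','clip_slim','clip_thick_upper','clip_slim_upper','lid','polish','tall_caddy']),('side',['caddy','mat','rest','burnisher_thick','burnisher_slim','rack'])]:
    for q in qs:
        for i,r in enumerate(arm.regions_of(n,q)[:3]):
            p=W[n][r['region']]; p=p[~np.isnan(p[:,0])]
            M[f'{n}_{q}_{i}']=r['region']
            if len(p): print(n,q,i,round(r['confidence'],2),r['uv'],len(p),np.median(p,0).round(),'min',np.percentile(p,2,0).round(),'max',np.percentile(p,98,0).round())
            else: print(n,q,i,'empty')
np.savez('m0.npz',**M)
print(arm.get_obs()['t'])
E
```

```text
top caddy 0 0.68 [318.1, 183.3] 627 [ 568. -241.  106.] min [ 546. -271.   18.] max [ 601. -214.  109.]
top mat 0 0.8 [209.5, 241.9] 1169 [435.  29.   6.] min [390. -18.  -0.] max [482.  73.  10.]
top rest 0 0.78 [309.1, 200.8] 3081 [ 540. -228.   11.] min [ 460. -311.   -0.] max [ 659. -161.   48.]
top rest 1 0.5 [92.5, 168.8] 301 [605. 286. 124.] min [585. 217.  85.] max [626. 318. 160.]
top burnisher_thick 0 0.87 [461.8, 293.6] 811 [ 288. -604.   21.] min [ 242. -667.   -2.] max [ 356. -493.   36.]
top burnisher_thick 1 0.72 [357.6, 349.1] 830 [ 165. -333.   21.] min [ 122. -397.   -3.] max [ 227. -219.   36.]
top burnisher_thick 2 0.7 [297.2, 168.9] 607 [ 624. -195.   54.] min [ 605. -327.   46.] max [ 648. -123.   64.]
top burnisher_slim 0 0.9 [278.0, 215.6] 494 [ 490. -142.   48.] min [ 470. -290.   41.] max [510. -73.  55.]
top burnisher_slim 1 0.52 [316.2, 182.0] 662 [ 569. -240.  105.] min [ 546. -273.   12.] max [ 607. -214.  109.]
top rack 0 0.86 [101.9, 125.5] 3751 [694. 296.  95.] min [435. 213.  -1.] max [793. 378. 194.]
top rack 1 0.22 [95.3, 216.0] 199 [495. 276. 136.
[... 1339 characters left out ...]
n [ 452. -309.    1.] max [ 630. -153.   47.]
side burnisher_thick 0 0.83 [419.3, 247.0] 520 [ 155. -340.   23.] min [ 113. -395.   -0.] max [ 209. -241.   41.]
side burnisher_thick 1 0.81 [424.6, 185.4] 332 [ 286. -592.   23.] min [ 236. -658.    9.] max [ 348. -493.   38.]
side burnisher_thick 2 0.54 [262.4, 197.3] 310 [ 622. -160.   56.] min [ 612. -243.    2.] max [ 687. -118.   69.]
side burnisher_slim 0 0.28 [182.2, 231.3] 683 [732.  85.  23.] min [603.  42.  -1.] max [802. 126.  31.]
side rack 0 0.71 [291.6, 186.8] 576 [ 559. -228.   84.] min [ 541. -266.   18.] max [ 595. -213.  112.]
side rack 1 0.64 [119.4, 254.9] 1744 [705. 313. 116.] min [561. 237.   3.] max [791. 388. 198.]
1.15
```

Run:
```python
import cv2
t=cv2.imread('pics/top0.png'); s=cv2.imread('pics/side0.png')
cv2.imwrite('pics/t_rack.png',cv2.resize(t[90:260,30:250],None,fx=3.4,fy=3.4,interpolation=2))
cv2.imwrite('pics/t_rest.png',cv2.resize(t[140:280,190:370],None,fx=4.2,fy=4.2,interpolation=2))
```

```text
(no output)
```

View pics/t_rack.png

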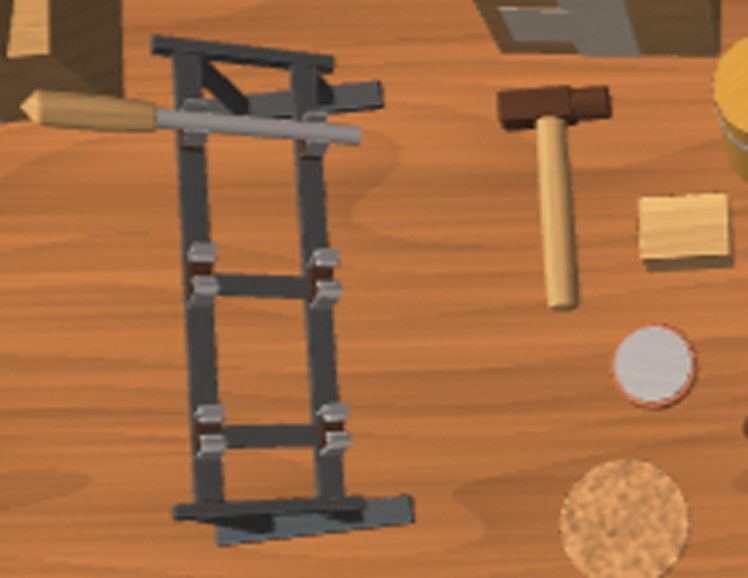

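View pics/t_rest.png

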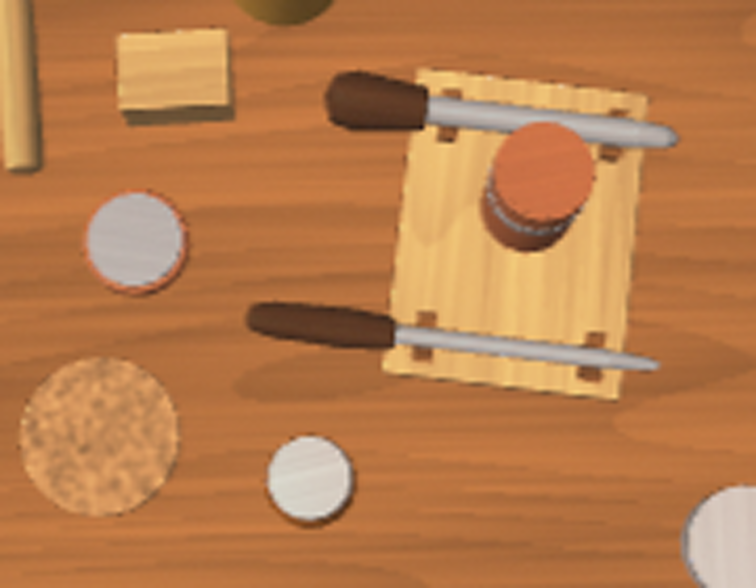

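Run:
```python
from h import *
W=np.load('w0.npz');M=np.load('m0.npz')
def pts(n,k): 
    p=W[n][M[k]]; return p[~np.isnan(p[:,0])]
for n,k in [('top','top_caddy_0'),('side','side_caddy_0')]:
    p=pts(n,k); t=p[p[:,2]>104]; (c,r)=cv2.minEnclosingCircle(t[:,:2].astype(np.float32)); print(n,'caddy',len(t),t.mean(0).round(1),c,r)
for n in ['top','side']:
    p=pts(n,n+'_mat_0');(c,r)=cv2.minEnclosingCircle(p[:,:2].astype(np.float32)); print('mat',p.mean(0).round(1),c,r)
# burnishers : line fits
for n,k,z in [('top','top_burnisher_thick_2',56),('top','top_burnisher_slim_0',48),('side','side_burnisher_thick_2',56)]:
    p=pts(n,k)
    s=p[(abs(p[:,2]-z)<9)]
    yb=np.arange(s[:,1].min(),s[:,1].max(),15)
    for y in yb:
        q=s[(s[:,1]>=y)&(s[:,1]<y+15)]
        if len(q)>4: print(n,k,round(y+7),'xmid',((q[:,0].min()+q[:,0].max())/2).round(1),'w',np.ptp(q[:,0]).round(1),'zmax',np.percentile(q[:,2],90).round(1))
```

```text
top caddy 412 [ 574.6 -243.5  106.6] (574.831787109375, -243.6794891357422) 29.723031997680664
side caddy 205 [ 569.6 -241.3  108.9] (570.5397338867188, -242.45108032226562) 32.58612823486328
mat [435.5  28.2   6.3] (436.3743896484375, 29.589719772338867) 51.245182037353516
mat [430.5  30.1   9. ] (431.8689270019531, 24.981460571289062) 54.81782913208008
top top_burnisher_thick_2 -326 xmid 611.3 w 13.9 zmax 54.3
top top_burnisher_thick_2 -311 xmid 612.4 w 16.2 zmax 55.4
top top_burnisher_thick_2 -296 xmid 614.5 w 18.5 zmax 55.2
top top_burnisher_thick_2 -281 xmid 615.7 w 17.5 zmax 54.9
top top_burnisher_thick_2 -266 xmid 620.0 w 14.7 zmax 56.0
top top_burnisher_thick_2 -251 xmid 625.1 w 10.4 zmax 56.0
top top_burnisher_thick_2 -236 xmid 622.6 w 16.1 zmax 56.6
top top_burnisher_thick_2 -221 xmid 625.6 w 17.1 zmax 55.4
top top_burnisher_thick_2 -206 xmid 626.6 w 14.3 zmax 55.9
top top_burnisher_thick_2 -191 xmid 627.8 w 11.0 zmax 55.4
top top_burnisher_thick_2 -176 xmid 629.5 w 22.4 zmax 60.5
top top_burnisher_thick_2 -161 xmid 632.1 w 28.2 zmax 62.3
top top_burnisher_thick_2 -146 xmid
[... 912 characters left out ...]
im_0 -100 xmid 498.8 w 23.3 zmax 53.4
top top_burnisher_slim_0 -85 xmid 500.4 w 21.0 zmax 53.3
top top_burnisher_slim_0 -70 xmid 502.0 w 17.3 zmax 51.5
side side_burnisher_thick_2 -244 xmid 615.1 w 11.0 zmax 57.9
side side_burnisher_thick_2 -229 xmid 618.1 w 15.7 zmax 58.4
side side_burnisher_thick_2 -214 xmid 620.4 w 16.5 zmax 58.4
side side_burnisher_thick_2 -199 xmid 626.5 w 25.1 zmax 57.4
side side_burnisher_thick_2 -184 xmid 626.5 w 20.8 zmax 60.2
side side_burnisher_thick_2 -169 xmid 627.5 w 32.6 zmax 63.0
side side_burnisher_thick_2 -154 xmid 626.5 w 24.5 zmax 63.9
side side_burnisher_thick_2 -139 xmid 631.0 w 35.5 zmax 63.3
side side_burnisher_thick_2 -124 xmid 633.8 w 33.5 zmax 63.1
```

Run:
```python
from h import *
W=np.load('w0.npz')['top'];M=np.load('m0.npz')
m=M['top_rack_0']|M['top_rack_1']|M['top_clip_slim_0']|M['top_clip_thick_0']|M['top_clip_slim_upper_0']
im=cv2.imread('pics/top0.png')
# height/steel map around rack
x=W
sub=(slice(95,255),slice(75,155))
z=W[...,2]
hsv=cv2.cvtColor(im,cv2.COLOR_BGR2HSV)
steel=(hsv[...,1]<60)&(hsv[...,2]>95)&(z>75)
bb=np.zeros_like(steel);bb[95:255,60:155]=1
steel&=bb
n,l,s,c=cv2.connectedComponentsWithStats(steel.astype(np.uint8),connectivity=8)
for i in range(1,n):
    if s[i,4]>=8:
        p=W[l==i];p=p[~np.isnan(p[:,0])]
        print(s[i],c[i].round(1),p.mean(0).round(1),p.min(0).round(1),p.max(0).round(1))
def zt(u,v): print(u,v,W[v,u].round(1))
for v in range(165,182,2): zt(107,v)
for v in range(208,228,2): zt(110,v)
```

```text
[ 84 119   7   2  10] [ 87.  119.6] [723.9 305.9 148.6] [720.3 298.9 117.8] [738.6 318.1 155.3]
[ 76 122  60  11 343] [105.2 126.7] [713.7 270.2 128.3] [700.6 210.2  92.2] [730.8 326.7 163.8]
[ 85 161   8   6  40] [ 88.6 163.9] [613.5 294.5 153.9] [608.1 285.2 131. ] [618.8 313.4 161.9]
[121 163   9   5  34] [124.9 165.2] [620.8 225.8 114. ] [615.2 215.4  93.1] [625.6 242.9 124.2]
[ 85 171  10   9  46] [ 89.5 173.9] [590.3 292.2 151.9] [583.6 282.7 114.1] [600.4 315.4 163.7]
[121 173   9   8  40] [125.5 175.5] [595.8 224.5 111.4] [590.3 214.4  79.9] [602.3 246.8 121.7]
[ 87 209   9   5  41] [ 91.2 211.1] [503.2 284.8 150.6] [497.9 275.9 121.8] [513.7 305.6 160.1]
[123 209   9   5  36] [127.6 210.9] [509.  216.6 111.2] [503.5 206.8  88.8] [513.9 235.8 121.1]
[124 217   9   7  38] [128.1 219.5] [488.3 215.4 109.5] [482.9 204.8  82.2] [494.6 234.9 121.6]
[ 87 218  10   7  41] [ 91.8 220.4] [481.8 282.9 149.9] [475.8 272.7 115.2] [488.3 306.9 158.4]
107 165 [658.8 318.6  -6. ]
107 167 [652.3 317.2  -3.1]
107 169 [646.5 316.7  -2.4]
107 171 [611.2 273.9 100.3]
107 173 [606.7 274.4  98.5]
107 175 [600.4 272.5 102.7]
107 177 [624.2 316.   -2.8]
107 179 [618.1 314.9  -0.8]
107 181 [613.  315.3  -2.4]
110 208 [538.4 303.8  -0.9]
110 210 [532.4 302.4   2.2]
110 212 [527.6 303.5  -1.3]
110 214 [ 5.221e+02  3.029e+02 -3.000e-01]
110 216 [499.4 262.  100.7]
110 218 [494.7 262.3  99.5]
110 220 [489.8 262.1  99.5]
110 222 [500.8 302.9  -2.2]
110 224 [495.8 303.5  -4.4]
110 226 [490.1 302.3  -2. ]
```

Run:
```python
from h import *
W=np.load('w0.npz')['top']
for nm,u,v in [('slim',283,219.5),('slim',284,219.5),('thick',291,166),('thick',292,166),('slimtip',346,226),('slimhe',250,216),('thicktip',350,172.5),('thick he',269,163.5)]:
    K,o,A=cal('top'); z=42 if 'slim' in nm else 47
    r=A@np.array([(u-K[0,2])/K[0,0],(v-K[1,2])/K[1,1],1]); P=o+r*(z-o[2])/r[2]; print(nm,u,P.round(1))
# table height
print(np.nanmedian(W[180:200,140:180,2]),np.nanmedian(W[250:300,210:240,2]),np.nanmedian(W[100:130,300:370,2]))
s=np.load('w0.npz')['side']; print(np.nanmedian(s[225:235,130:160,2]),np.nanmedian(s[300:340,260:300,2]),np.nanmedian(s[170:200,420:470,2]))
```

```text
slim 283 [ 490.  -155.1   42. ]
slim 284 [ 489.9 -157.6   42. ]
thick 291 [ 629.7 -179.7   47. ]
thick 292 [ 629.6 -182.3   47. ]
slimtip 346 [ 469.4 -316.    42. ]
slimhe 250 [501.1 -70.8  42. ]
thicktip 350 [ 608.9 -332.9   47. ]
thick he 269 [ 637.7 -122.6   47. ]
-1.4888977241732846 -1.1408032241773753 -0.04696569727821043
0.9456012956729865 1.2068374095179024 2.721441156932542
```

```bash
python3 -m pendant '[338,282,-40,0,0,0,338,282,-40,0,0,0,338,282,-40,0,0,0,338,282,-40,0,0,0,338,282,-40,0,0,0,338,282,-40,0,0,0,338,282,-40,0,0,0,338,282,-40,0,0,0]' 0 40
```

```text
t: 1.95
eef_pos: [541.7, -268.4, 203.1]
tool_rot: [0.978, 0.208, 0.0, 0.0]
force: [0.2, -1.5, -0.5]
finger_gap: 85.5
```

```bash
python3 -m pendant '[30,24,-40,0,0,0,30,24,-60,0,0,0,30,24,-60,0,0,0,30,24,-60,0,0,0]'
python3 - <<'E'
from h import *
for n in ['top','side']:
    im,d=arm.get_image(n); cv2.imwrite(f'pics/{n}1.png',cv2.resize(im[120:300,200:400],None,fx=3,fy=3)); np.save(n+'1d.npy',d)
o=arm.get_obs();print(o['eef_pos'],o['t'])
E
```

```text
t: 2.35
eef_pos: [569.7, -245.9, 143.2]
tool_rot: [0.978, 0.208, -0.001, -0.0]
force: [-0.5, 0.1, 0.4]
finger_gap: 85.3
[ 570.59767905 -247.16423356  144.97314103] 2.45
```

View pics/side1.png

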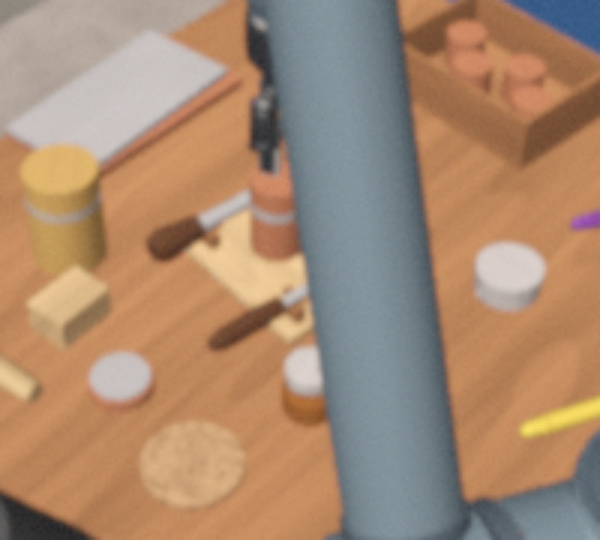

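View pics/top1.png

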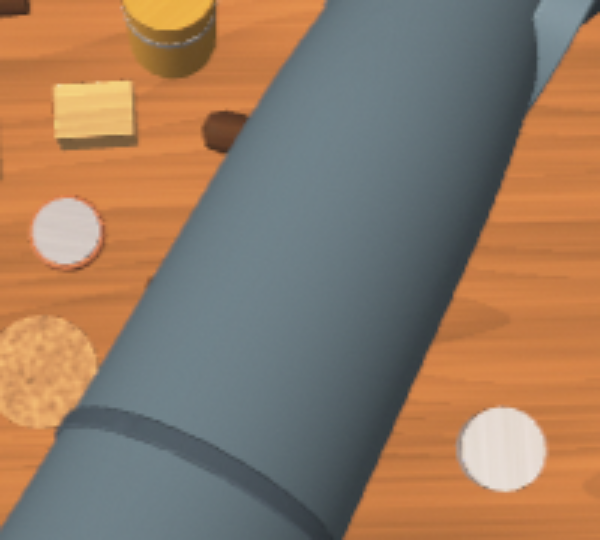

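Run:
```python
from h import *
e=np.array([570.6,-247.2,145]); y=np.array([0.407,-.913,0])
for s in (42.7,57):
  for zz in (-8,5): print(s,zz,(proj('side',e-y*s+[0,0,zz])[0]-[200,120])*3)
d=np.load('side1d.npy');w=cloud('side',d)
for v in range(168,178):
  print(v,[ (u,*w[v,u].round(0)) for u in range(284,294,2)])
```

```text
42.7 -8 [266.9017403  178.78573901]
42.7 5 [266.87614893 168.9763945 ]
57 -8 [262.35368283 187.69154463]
57 5 [262.30024629 177.87191885]
168 [(284, np.float64(545.0), np.float64(-178.0), np.float64(206.0)), (286, np.float64(541.0), np.float64(-183.0), np.float64(204.0)), (288, np.float64(535.0), np.float64(-184.0), np.float64(207.0)), (290, np.float64(530.0), np.float64(-187.0), np.float64(208.0)), (292, np.float64(536.0), np.float64(-203.0), np.float64(195.0))]
169 [(284, np.float64(546.0), np.float64(-179.0), np.float64(200.0)), (286, np.float64(540.0), np.float64(-181.0), np.float64(203.0)), (288, np.float64(532.0), np.float64(-182.0), np.float64(207.0)), (290, np.float64(531.0), np.float64(-189.0), np.float64(203.0)), (292, np.float64(539.0), np.float64(-206.0), np.float64(188.0))]
170 [(284, np.float64(707.0), np.float64(-350.0), np.float64(0.0)), (286, np.float64(541.0), np.float64(-183.0), np.float64(197.0)), (288, np.float64(534.0), np.float64(-183.0), np.float64(201.0)), (290, np.float64(528.0), np.float64(-185.0), np.float64(203.0)), (292, np.float64(541.0), np.float64(-20
[... 1627 characters left out ...]
 np.float64(-210.0), np.float64(160.0))]
176 [(284, np.float64(599.0), np.float64(-235.0), np.float64(108.0)), (286, np.float64(556.0), np.float64(-198.0), np.float64(156.0)), (288, np.float64(546.0), np.float64(-196.0), np.float64(163.0)), (290, np.float64(541.0), np.float64(-199.0), np.float64(164.0)), (292, np.float64(540.0), np.float64(-207.0), np.float64(160.0))]
177 [(284, np.float64(596.0), np.float64(-231.0), np.float64(108.0)), (286, np.float64(589.0), np.float64(-233.0), np.float64(111.0)), (288, np.float64(554.0), np.float64(-205.0), np.float64(149.0)), (290, np.float64(545.0), np.float64(-204.0), np.float64(154.0)), (292, np.float64(542.0), np.float64(-209.0), np.float64(154.0))]
```

```bash
python3 -m pendant '[2,4,-35,0,0,0,2,4,-72,0,0,0,2,4,-72,0,0,0]' && python3 -m pendant '[0,0,0,0,0,0,0,0,0,0,0,0,0,0,0,0,0,0,0,0,0,0,0,0,0,0,0,0,0,0,0,0,0,0,0,0]' 0.6 40
```

```text
t: 2.75
eef_pos: [568.9, -241.3, 68.1]
tool_rot: [0.978, 0.208, -0.003, -0.002]
force: [-1.0, 0.6, -0.5]
finger_gap: 85.3
t: 3.35
eef_pos: [574.0, -243.2, 74.2]
tool_rot: [0.978, 0.208, 0.002, 0.002]
force: [-1.2, 0.4, 6.5]
finger_gap: 58.9
```

```bash
python3 -m pendant '[0,0,45,0,0,0,0,0,80,0,0,0,-20,40,85,0,0,0,-42,80,85,0,0,0,-65,125,85,0,0,0,-87,170,85,0,0,0,-110,215,85,0,0,0,-135,262,85,0,0,0]'
```

```text
t: 4.15
eef_pos: [438.7, 17.7, 157.1]
tool_rot: [0.978, 0.208, 0.001, 0.0]
force: [0.9, 0.9, -1.2]
finger_gap: 59.1
```

```bash
python3 -m pendant '[-4,8,-30,0,0,0,-4,8,-65,0,0,0,-4,8,-80,0,0,0,-4,8,-80,0,0,0,-4,8,-80,0,0,0]'
python3 - <<'E'
from h import *
for n in ['top','side']:
    im,d=arm.get_image(n); cv2.imwrite(f'pics/{n}2.png',cv2.resize(im[150:350,100:360],None,fx=3,fy=3))
o=arm.get_obs();print(o['eef_pos'],o['t'],o['force'])
E
```

```text
t: 4.65
eef_pos: [435.8, 24.1, 77.0]
tool_rot: [0.978, 0.208, 0.0, 0.0]
force: [0.4, 0.4, -2.3]
finger_gap: 59.4
[436.87252219  23.92188728  77.61574414] 4.75 [-0.07586721  0.19880594 -1.74056098]
```

View pics/side2.png

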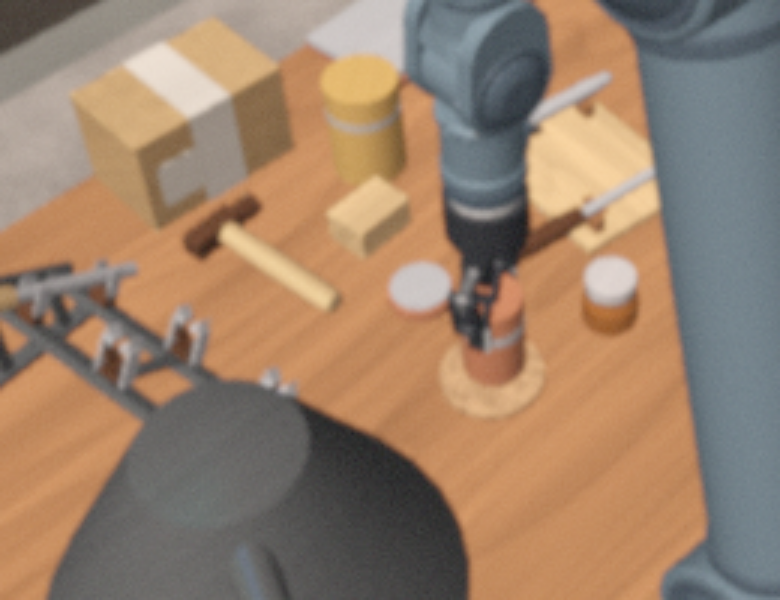

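View pics/top2.png

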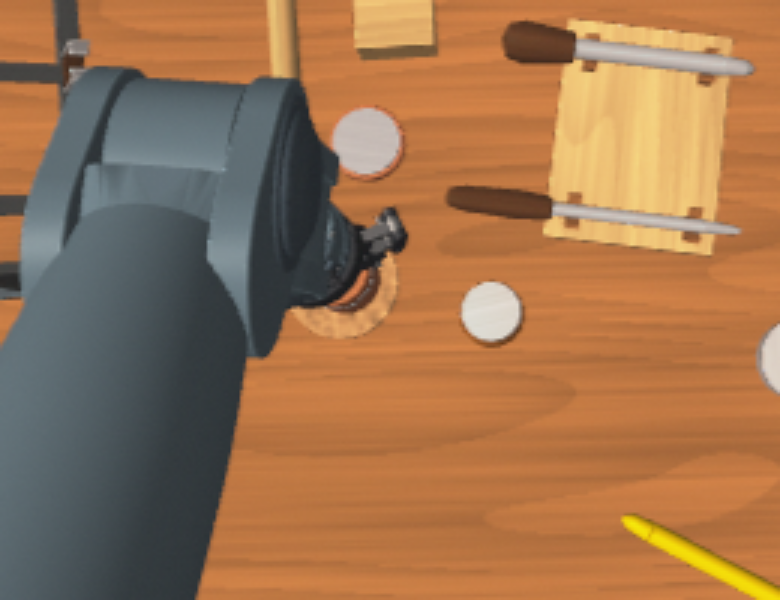

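```bash
python3 -m pendant '[-2,2,-4,0,0,0,-2,2,-7,0,0,0,-2,2,-8,0,0,0,-2,2,-8,0,0,0]'
```

```text
t: 5.15
eef_pos: [434.1, 26.3, 70.2]
tool_rot: [0.978, 0.208, 0.001, 0.0]
force: [-5.0, 1.8, 17.7]
finger_gap: 59.1
```

```bash
python3 -m pendant '[0,0,1,0,0,0,0,0,1,0,0,0,0,0,1,0,0,0,0,0,1,0,0,0,0,0,1,0,0,0,0,0,1,0,0,0]' 0; python3 -m pendant '[0,0,35,0,0,0,0,0,65,0,0,0,0,0,65,0,0,0]'
```

```text
t: 5.75
eef_pos: [433.2, 26.2, 69.0]
tool_rot: [0.978, 0.208, -0.0, -0.0]
force: [-0.8, -0.1, 0.2]
finger_gap: 85.5
t: 6.05
eef_pos: [436.4, 26.0, 137.7]
tool_rot: [0.978, 0.208, 0.003, 0.001]
force: [1.5, -0.4, -0.2]
finger_gap: 85.5
```

```bash
python3 -m pendant '[2,-30,13,0,0,0.14,8,-60,15,0,0,0.28,15,-95,15,0,0,0.42,22,-130,15,0,0,0.56,29,-165,10,0,0,0.70,35,-200,0,0,0,0.84,42,-235,-10,0,0,0.96,43,-247,-20,0,0,1.01]' 0.5;  python3 -m pendant '[0,0,-5,0,0,0,0,0,-5,0,0,0]'
python3 - <<'E'
from h import *
for n in ['top','side']:
    im,d=arm.get_image(n); cv2.imwrite(f'pics/{n}3.png',cv2.resize(im[150:350,150:410],None,fx=3,fy=3)); 
    W=cloud(n,d)
    rs={q:arm.regions_of(n,q)[:1] for q in ['caddy','mat']}
    for q,r in rs.items():
        if r:
            p=W[r[0]['region']];p=p[~np.isnan(p[:,0])];
            if q=='caddy':p=p[p[:,2]>98]
            if len(p): print(n,q,r[0]['confidence'],p.mean(0),cv2.minEnclosingCircle(p[:,:2].astype(np.float32)))
o=arm.get_obs();print(o['eef_pos'],o['t'],o['force'],o['joint_positions'])
print(R.from_quat(o['tool_rot']).as_matrix())
E
```

```text
t: 6.85
eef_pos: [477.1, -224.2, 113.1]
tool_rot: [0.755, 0.656, -0.0, 0.001]
force: [0.4, -0.2, 0.2]
finger_gap: 42.8
t: 7.05
eef_pos: [475.0, -219.8, 107.6]
tool_rot: [0.756, 0.655, -0.0, -0.002]
force: [0.6, -0.2, -0.4]
finger_gap: 42.8
top mat 0.74 [428.98369084  19.13208635   7.94004366] ((437.9715270996094, 29.78090476989746), 51.80085754394531)
side caddy 0.65 [430.60387008  27.16756725 104.20503589] ((430.9598083496094, 24.515209197998047), 31.785215377807617)
side mat 0.74 [421.4555126   43.33701979   8.55988764] ((433.8151550292969, 29.782573699951172), 52.68036651611328)
[ 476.5933198  -220.13537637  109.68412064] 7.35 [-0.47381868 -0.88603793 -0.0402586 ] [-5.53613216e-01  3.53462667e-01 -3.02460831e-01  9.13985426e-01
  7.21855277e-05  1.15725089e+00]
[[ 1.39610315e-01  9.90206206e-01  7.92804422e-04]
 [ 9.90206481e-01 -1.39610030e-01 -4.05161439e-04]
 [-2.90509922e-04  8.41604793e-04 -9.99999604e-01]]
```

View pics/side3.png

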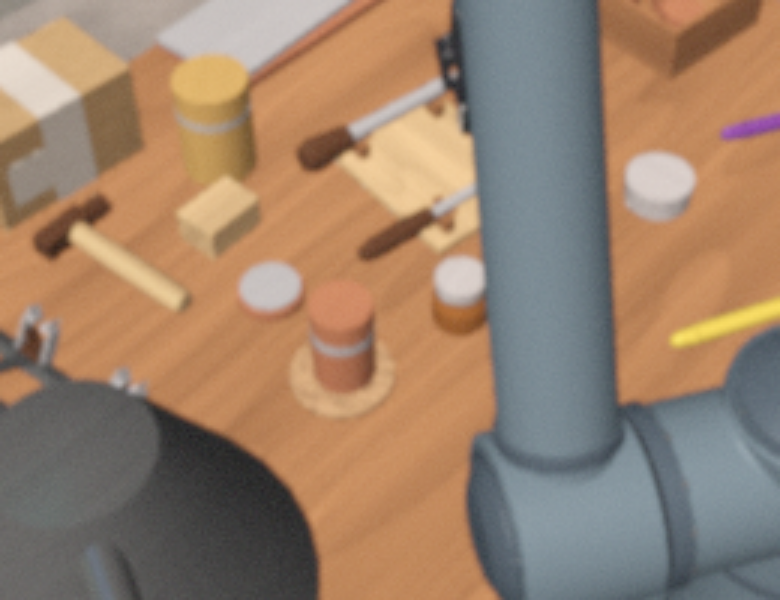

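View pics/top3.png

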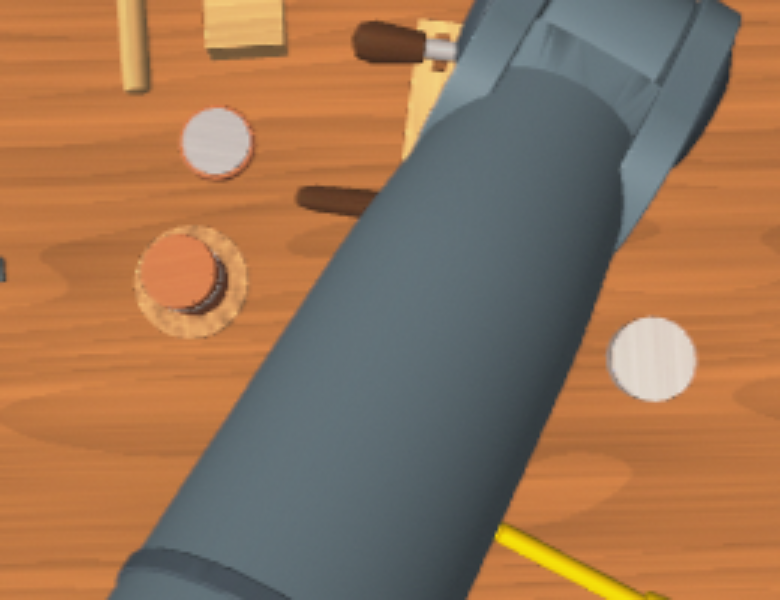

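```bash
python3 -m pendant '[2,0,-40,0,0,0,2,0,-74,0,0,0,2,0,-74,0,0,0,2,0,-74,0,0,0]' && python3 -m pendant '[0,0,0,0,0,0,0,0,0,0,0,0,0,0,0,0,0,0,0,0,0,0,0,0,0,0,0,0,0,0,0,0,0,0,0,0]' 1 70
```

```text
t: 7.75
eef_pos: [477.9, -220.2, 35.4]
tool_rot: [0.755, 0.656, -0.0, -0.001]
force: [0.1, 0.0, 0.7]
finger_gap: 42.5
t: 8.35
eef_pos: [480.2, -221.7, 37.2]
tool_rot: [0.755, 0.656, 0.001, 0.002]
force: [0.0, -0.4, 6.6]
finger_gap: 9.6
```

```bash
python3 -m pendant '[0,0,20,0,0,0,0,0,60,0,0,0,0,0,100,0,0,0,-10,20,140,0,0,0,-20,40,160,0,0,0,-30,70,180,0,0,0,-30,70,180,0,0,0]'
python3 - <<'E'
from h import *
for n in ['top','side']:
    im,d=arm.get_image(n); cv2.imwrite(f'pics/{n}4.png',im); np.save(n+'4d.npy',d)
o=arm.get_obs();print(o['eef_pos'],o['t'],o['force'],o['joint_positions'])
E
```

```text
t: 9.05
eef_pos: [448.3, -148.8, 218.5]
tool_rot: [0.754, 0.657, 0.001, 0.002]
force: [1.0, -0.8, -1.2]
finger_gap: 9.4
[ 448.58585246 -150.70931093  215.93515527] 9.15 [-0.53040523  0.03741362 -0.58501101] [-4.58026828e-01  1.79330976e-01 -2.48209046e-01  1.14110822e+00
 -3.96059730e-04  1.25273078e+00]
```

View pics/side4.png

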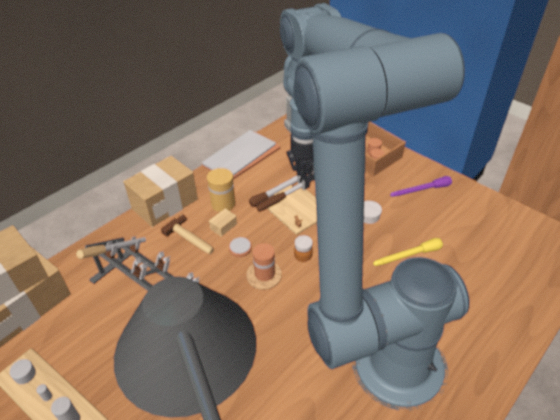

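View pics/top4.png

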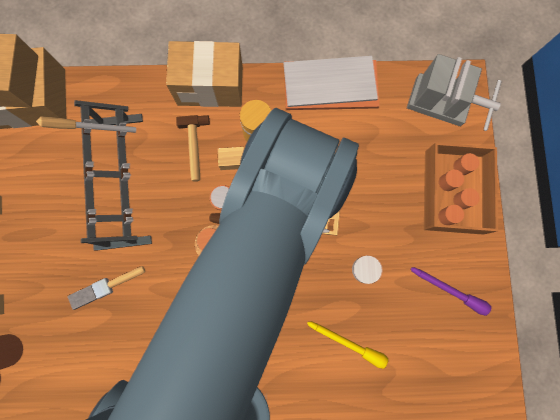

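Run:
```python
from h import *
W0=np.load('w0.npz')
for n in ['top','side']:
    W=W0[n]; im=cv2.imread(f'pics/{n}0.png')
    hsv=cv2.cvtColor(im,cv2.COLOR_BGR2HSV); z=W[...,2]
    st=(hsv[...,1]<70)&(hsv[...,2]>90)
    P=W
    # rack frame approx, origin (x0,y0)
    xh=np.array([-.089,.996]);yh=np.array([-.996,-.089])
    for nm,o,lip in [('narrow',np.array([495.,254.]),15),('wide',np.array([604.,263.]),18)]:
        d=P[...,:2]-o
        a=d@xh; b=d@yh; zz=z-125
        c,s=np.cos(np.pi/6),.5
        X=a*c+zz*s; Z=-a*s+zz*c
        for cx in (40,-40):
            m=(abs(X-cx)<16)&(abs(b)<24)&(Z>3)&(Z<lip+8)&st
            for sg in (1,-1):
                k=m&(b*sg>0)
                print(n,nm,cx,sg,k.sum(),'X',np.percentile(X[k],[5,50,95]).round(1),'b',np.percentile(b[k],[5,50,95]).round(1),'Z',np.percentile(Z[k],[5,50,95]).round(1))
im=cv2.imread('pics/side4.png'); cv2.imwrite('pics/s4r.png',cv2.resize(im[220:310,70:220],None,fx=5,fy=5,interpolation=2))
im=cv2.imread('pics/top4.png'); cv2.imwrite('pics/t4r.png',cv2.resize(im[150:240,70:160],None,fx=6.5,fy=6.5,interpolation=2))
```

```text
top narrow 40 1 35 X [31.5 37.9 44.2] b [ 5.1 11.  14.1] Z [ 4.1 11.  15.8]
top narrow 40 -1 37 X [31.3 37.8 44. ] b [-14.5 -10.4  -5.4] Z [ 5.7  9.7 14.8]
top narrow -40 1 32 X [-47.7 -41.3 -35.7] b [ 4.1 10.6 13.7] Z [ 5.2  8.4 15.8]
top narrow -40 -1 31 X [-47.4 -40.7 -35.1] b [-13.8  -9.9  -5.5] Z [ 4.6  9.9 15.1]
top wide 40 1 41 X [32.7 39.1 45.5] b [ 4.5 11.8 15.8] Z [ 6.2 10.1 17.3]
top wide 40 -1 38 X [34.1 40.6 46.3] b [-16.8 -11.6  -7.4] Z [ 8.1 11.3 16.8]
top wide -40 1 35 X [-46.8 -39.8 -33.8] b [ 5.4 12.6 15.3] Z [ 5.6  9.2 16. ]
top wide -40 -1 30 X [-45.6 -39.8 -33.9] b [-16.8 -12.9  -8.2] Z [ 9.  12.1 17.3]Traceback (most recent call last):
  File "<stdin>", line 19, in <module>
    return _quantile_unchecked(
        a, q, axis, out, overwrite_input, method, keepdims, weights)
    return _ureduce(a,
                    func=_quantile_ureduce_func,
    ...<5 lines>...
                    overwrite_input=overwrite_input,
                    method=method)
    r = func(a, **kwargs)
    result = _quantile(arr,
                       quantiles=q,
    ...<2 lines>...
                       out=out,
                       weights=wgt)
    slices_having_nans = np.isnan(arr[-1, ...])
                                  ~~~^^^^^^^^^
IndexError: index -1 is out of bounds for axis 0 with size 0
```

Run:
```python
from h import *
W=np.load('w0.npz')['side']; im=cv2.imread(f'pics/side0.png')
hsv=cv2.cvtColor(im,cv2.COLOR_BGR2HSV); z=W[...,2]
st=(hsv[...,1]<70)&(hsv[...,2]>90)
xh=np.array([-.089,.996]);yh=np.array([-.996,-.089])
for nm,o,lip in [('wide',np.array([604.,263.]),18),('narrow',np.array([495.,254.]),15),('file',np.array([713.6,272.8]),6)]:
        d=W[...,:2]-o
        a=d@xh; b=d@yh; zz=z-125
        c,s=np.cos(np.pi/6),.5
        X=a*c+zz*s; Z=-a*s+zz*c
        for cx in (40,-40):
            m=(abs(X-cx)<16)&(abs(b)<24)&(Z>3)&(Z<lip+8)&st
            for sg in (1,-1):
                k=m&(b*sg>0)
                if k.sum()>3: print(nm,cx,sg,k.sum(),'X',np.percentile(X[k],[5,50,95]).round(1),'b',np.percentile(b[k],[5,50,95]).round(1),'Z',np.percentile(Z[k],[5,50,95]).round(1))
```

```text
wide 40 1 35 X [33.3 42.4 47.4] b [ 9.7 14.3 19.5] Z [ 5.   9.1 18.5]
wide 40 -1 34 X [35.1 42.4 49.3] b [-14.9  -8.9  -2.6] Z [ 7.4 12.8 19.6]
wide -40 1 21 X [-43.7 -35.6 -30.9] b [10.3 15.4 18.5] Z [ 3.9  9.6 15.9]
wide -40 -1 25 X [-44.8 -36.  -31.5] b [-15.8  -9.5  -4.5] Z [ 6.4 12.5 18.1]
narrow -40 1 16 X [-45.  -38.7 -34.9] b [ 7.2 13.6 17.2] Z [ 5.3  8.9 13.7]
narrow -40 -1 24 X [-44.7 -37.6 -32. ] b [-13.6  -7.6  -1.2] Z [ 5.5  9.9 14.2]
file 40 1 41 X [24.9 42.7 55.8] b [ 0.9  6.8 14.5] Z [3.3 5.8 9.8]
file 40 -1 18 X [27.5 41.2 48.4] b [-11.5  -7.7  -1.2] Z [ 4.   5.7 11.1]
file -40 1 28 X [-53.1 -35.9 -26. ] b [ 1.3  7.9 13.5] Z [ 3.8  7.1 10.5]
file -40 -1 7 X [-43.1 -36.9 -28.7] b [-10.   -7.4  -0.6] Z [ 3.3  6.  10.3]
```

Run:
```python
from h import *
T=np.eye(3)
xh=np.array([-.089,.996,0]);xh/=np.linalg.norm(xh);yh=np.cross([0,0,1],xh)
c,s=np.cos(np.pi/6),.5
xs=c*xh+s*np.array([0,0,1]);zs=np.cross(xs,yh);print(xs,yh,zs)
o=arm.get_obs();Rt=R.from_quat(o['tool_rot']);m=Rt.as_matrix();print(m)
# desired tool: z=-zs, y = -yh (tool y ~ +x), x = y×z
y=-yh;z=-zs;D=R.from_matrix(np.stack([np.cross(y,z),y,z],1))
print((D*Rt.inv()).as_rotvec(), D.as_quat())
# using nominal commanded orientation
```

```text
[-0.07707869  0.86258847  0.5       ] [-0.99603138 -0.0890028   0.        ] [ 0.0445014  -0.49801569  0.8660254 ]
[[ 0.13950611  0.99021966  0.00175154]
 [ 0.99022066 -0.13950395 -0.00130507]
 [-0.00104796  0.00191648 -0.99999761]]
[ 0.52565708 -0.01148811  0.22429606] [ 0.65190949  0.71275993  0.17467862 -0.19098345]
```

```bash
python3 -m pendant '[4,35,5,0.05,0,0.02,8,80,8,0.15,0,0.06,12,125,8,0.25,-0.005,0.1,16,170,8,0.35,-0.008,0.15,20,215,8,0.45,-0.01,0.19,25,260,8,0.526,-0.012,0.224,30,305,5,0.526,-0.012,0.224,40,350,0,0.526,-0.012,0.224]'; python3 -m pendant '[6,30,-30,0,0,0,6,30,-40,0,0,0,6,30,-40,0,0,0,6,30,-40,0,0,0]'
python3 - <<'E'
from h import *
for n in ['top','side']:
    im,d=arm.get_image(n); cv2.imwrite(f'pics/{n}5.png',im); np.save(n+'5d.npy',d)
o=arm.get_obs();print(o['eef_pos'],o['tool_rot'],o['t'],o['force'],o['joint_positions'])
E
```

```text
t: 9.95
eef_pos: [488.8, 199.4, 213.5]
tool_rot: [0.653, 0.711, 0.174, -0.192]
force: [0.7, -0.7, -0.6]
finger_gap: 9.3
t: 10.35
eef_pos: [494.4, 228.2, 174.7]
tool_rot: [0.653, 0.712, 0.174, -0.192]
force: [0.4, 0.0, -0.7]
finger_gap: 9.2
[495.30232583 227.99924976 175.80190864] [ 0.65276999  0.71176521  0.17505623 -0.19140777] 10.45 [ 0.03571509 -0.15279817 -0.30866175] [ 0.02673872  0.32186437 -0.27719175  1.00705192  0.52369636  1.50165503]
```

View pics/side5.png

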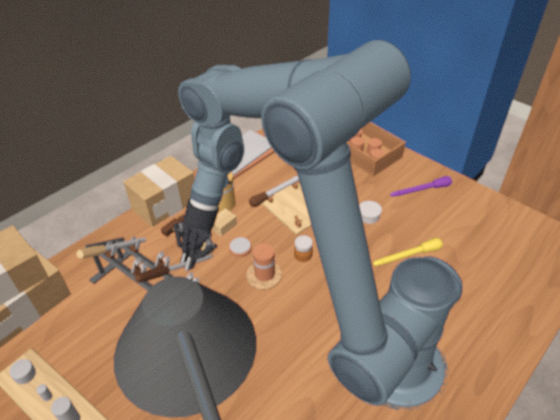

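View pics/top5.png

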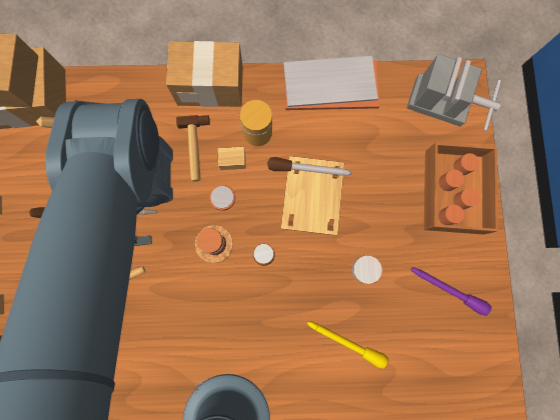

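Run:
```python
from h import *
xs=np.array([-0.07707869,0.86258847,0.5]);yh=np.array([-0.99603138,-0.0890028,0]);zs=np.array([0.0445014,-0.49801569,0.8660254])
e=np.array([495.2,228,175.6]); O=np.array([495,254,125.])
E6=e+6*zs-O; print('tcp axis pred b,Z,X',E6@yh,E6@zs,E6@xs)
for n in ['top','side']:
    W=cloud(n,np.load(n+'5d.npy')); im=cv2.imread(f'pics/{n}5.png')
    d=W-O; X=d@xs;b=d@yh;Z=d@zs
    zc=E6@zs
    m=(abs(b)<25)&(abs(Z-zc)<18)&(X>-125)&(X<165)&((X>45)|(X<-35))
    for x in range(-120,165,10):
        k=m&(X>=x)&(X<x+10)
        if k.sum()>2: print(n,x,k.sum(),'b',b[k].min().round(1),b[k].max().round(1),'Z',np.percentile(Z[k],[10,90]).round(1))
```

```text
tcp axis pred b,Z,X 2.1148665240000017 62.77819343319975 2.8572840318704387
top -90 17 b -1.0 6.6 Z [60.6 67.3]
top -80 17 b -0.5 6.6 Z [63.3 67. ]
top -70 19 b -2.9 7.9 Z [62.8 69.2]
top -60 16 b -0.1 8.3 Z [60.4 67.2]
top 130 28 b -9.0 9.1 Z [65.8 72.2]
top 140 55 b -8.8 12.3 Z [63.8 71.7]
top 150 46 b -6.9 10.2 Z [62.2 70. ]
side -90 7 b 3.6 7.9 Z [61.8 67.2]
side -80 8 b 4.0 10.0 Z [64.1 68.2]
side -70 11 b 6.4 11.1 Z [62.8 69.1]
side -60 8 b 6.5 10.5 Z [63.4 68.8]
side -50 10 b 7.7 13.5 Z [61.6 67.9]
side -40 4 b 6.7 12.4 Z [66.4 68.5]
side 40 9 b 2.6 10.1 Z [64.9 69.6]
side 50 15 b 1.9 11.8 Z [62.6 69.2]
side 60 11 b 2.8 11.9 Z [63.7 68.9]
side 70 24 b -3.9 16.2 Z [62.9 73.3]
side 80 31 b -1.5 15.7 Z [60.5 74.7]
side 90 30 b -0.2 16.4 Z [62.4 75.2]
side 100 39 b -0.6 17.4 Z [60.9 75.4]
side 110 39 b -3.6 17.0 Z [60.6 74.5]
side 120 37 b -3.1 15.8 Z [61.5 74.5]
side 130 41 b -1.7 15.3 Z [60.2 73.3]
side 140 39 b -1.7 15.9 Z [60.2 73. ]
side 150 49 b -2.1 12.4 Z [59.4 72.4]
side 160 9 b 0.9 10.7 Z [61.  66.7]
```

```bash
python3 -m pendant '[1,9,-19,0,0,0,1.3,18.6,-38,0,0,0,1.3,18.6,-38,0,0,0,1.3,18.6,-38,0,0,0]' 1 110
python3 - <<'E'
from h import *
for n in ['top','side']:
    im,d=arm.get_image(n); cv2.imwrite(f'pics/{n}6.png',im); np.save(n+'6d.npy',d)
o=arm.get_obs();print(o['eef_pos'],o['t'],o['force'])
cv2.imwrite('pics/s6r.png',cv2.resize(cv2.imread('pics/side6.png')[220:320,70:230],None,fx=5,fy=5,interpolation=2))
xs=np.array([-0.07707869,0.86258847,0.5]);yh=np.array([-0.99603138,-0.0890028,0]);zs=np.array([0.0445014,-0.49801569,0.8660254])
e=o['eef_pos']; O=np.array([495,254,125.])
E6=e+6*zs-O; print('tcp axis pred b,Z,X',E6@yh,E6@zs,E6@xs)
for n in ['top','side']:
    W=cloud(n,np.load(n+'6d.npy'))
    d=W-O; X=d@xs;b=d@yh;Z=d@zs
    zc=E6@zs
    m=(abs(b)<25)&(abs(Z-zc)<18)&(X>-125)&(X<165)&((X>55)|(X<-55))
    for x in range(-120,165,10):
        k=m&(X>=x)&(X<x+10)
        if k.sum()>2: print(n,x,k.sum(),'b',b[k].min().round(1),b[k].max().round(1),'Z',np.percentile(Z[k],[10,90]).round(1))
E
```

```text
t: 10.85
eef_pos: [495.9, 247.1, 137.8]
tool_rot: [0.652, 0.712, 0.175, -0.192]
force: [-0.2, -0.4, -1.1]
finger_gap: 8.6
[496.69947125 247.21645676 138.50192185] 10.95 [ 0.13546227 -0.43709634 -0.15667812]
tcp axis pred b,Z,X -1.0889723481284224 21.146947057837455 0.768561713961148
top -100 6 b -2.8 0.8 Z [17.8 23.1]
top -90 16 b -4.8 3.2 Z [20.6 25.9]
top -80 16 b -4.6 3.3 Z [21. 25.]
top -70 21 b -4.7 5.1 Z [21.5 26.4]
top -60 7 b -1.3 5.2 Z [22.3 25.6]
top 130 27 b -10.9 8.6 Z [23.9 29.3]
top 140 48 b -11.5 8.6 Z [22.4 29.9]
top 150 31 b -9.1 6.9 Z [20.9 28.1]
side -90 7 b -0.1 6.8 Z [22.5 26. ]
side -80 8 b 1.1 7.9 Z [22.6 26.6]
side -70 6 b 3.6 7.3 Z [21.3 26.7]
side -60 5 b 5.2 7.7 Z [19.2 27.1]
side 90 7 b -5.4 4.6 Z [31.9 35.1]
side 100 12 b -5.7 5.7 Z [32.  34.4]
side 110 15 b -6.3 11.0 Z [30.9 34.5]
side 120 30 b -6.8 12.2 Z [25.1 34.3]
side 130 33 b -3.4 13.1 Z [19.2 33. ]
side 140 41 b -7.6 12.4 Z [17.7 31.8]
side 150 47 b -6.0 11.3 Z [18.4 29.9]
```

View pics/s6r.png

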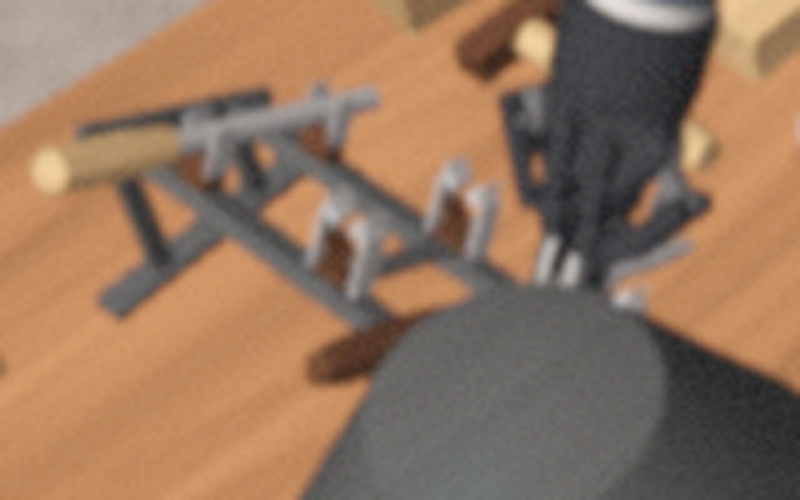

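```bash
python3 -m pendant '[-0.3,2,-3.5,0,0,0,-0.5,4,-7,0,0,0,-0.8,6,-10.4,0,0,0,-1,8,-13.9,0,0,0,-1.2,9.5,-16.5,0,0,0,-1.2,9.5,-16.5,0,0,0]'
```

```text
t: 11.55
eef_pos: [494.9, 257.3, 121.0]
tool_rot: [0.652, 0.713, 0.175, -0.192]
force: [-0.1, -2.2, 2.2]
finger_gap: 8.0
```

```bash
python3 -m pendant '[0,1.2,-2,0,0,0,-0.1,2,-3.5,0,0,0,-0.1,2,-3.5,0,0,0]'
python3 - <<'E'
from h import *
for n in ['top','side']:
    im,d=arm.get_image(n); cv2.imwrite(f'pics/{n}7.png',im); np.save(n+'7d.npy',d)
o=arm.get_obs();print(o['eef_pos'],o['t'],o['force'])
cv2.imwrite('pics/s7r.png',cv2.resize(cv2.imread('pics/side7.png')[220:320,70:230],None,fx=5,fy=5,interpolation=2))
xs=np.array([-0.07707869,0.86258847,0.5]);yh=np.array([-0.99603138,-0.0890028,0]);zs=np.array([0.0445014,-0.49801569,0.8660254])
e=o['eef_pos']; O=np.array([495,254,125.])
E6=e+6*zs-O; print('tcp axis pred b,Z,X',E6@yh,E6@zs,E6@xs)
for n in ['top','side']:
    W=cloud(n,np.load(n+'7d.npy'))
    d=W-O; X=d@xs;b=d@yh;Z=d@zs
    zc=E6@zs
    m=(abs(b)<25)&(abs(Z-zc)<18)&(X>-125)&(X<165)&((X>55)|(X<-55))
    for x in range(-120,165,10):
        k=m&(X>=x)&(X<x+10)
        if k.sum()>2: print(n,x,k.sum(),'b',b[k].min().round(1),b[k].max().round(1),'Z',np.percentile(Z[k],[10,90]).round(1))
E
```

```text
t: 11.85
eef_pos: [495.0, 257.6, 120.7]
tool_rot: [0.653, 0.712, 0.175, -0.191]
force: [-11.8, -23.6, 31.4]
finger_gap: 8.4
[495.03229004 257.58425004 120.75737695] 11.95 [-11.24125537 -22.24034802  32.46029416]
tcp axis pred b,Z,X -0.35117018044821297 0.5422048444612018 0.9679323441110362
top -100 6 b -3.2 1.3 Z [0.4 3. ]
top -90 12 b -3.7 2.1 Z [0.9 5.9]
top -80 18 b -6.4 3.6 Z [-0.6  6.2]
top -70 19 b -6.8 3.7 Z [0.9 5.8]
top -60 8 b -2.9 3.8 Z [0.3 5.9]
top 130 15 b -11.0 4.0 Z [ 2.1 11.7]
top 140 44 b -11.3 9.3 Z [2.7 9.8]
top 150 32 b -8.4 8.7 Z [1.7 8.8]
side -90 7 b -1.0 6.9 Z [3.1 6.8]
side -80 9 b 1.7 7.1 Z [0.6 6.1]
side -70 6 b 3.9 8.1 Z [1.6 5.7]
side 110 3 b -6.9 -0.2 Z [ 9.5 13.1]
side 120 13 b -5.2 6.8 Z [ 9.7 13.9]
side 130 19 b -4.2 11.6 Z [ 6.3 12.2]
side 140 38 b -5.5 13.9 Z [-0.8 11.8]
side 150 45 b -4.8 12.3 Z [-1.9  9.8]
```

View pics/s7r.png

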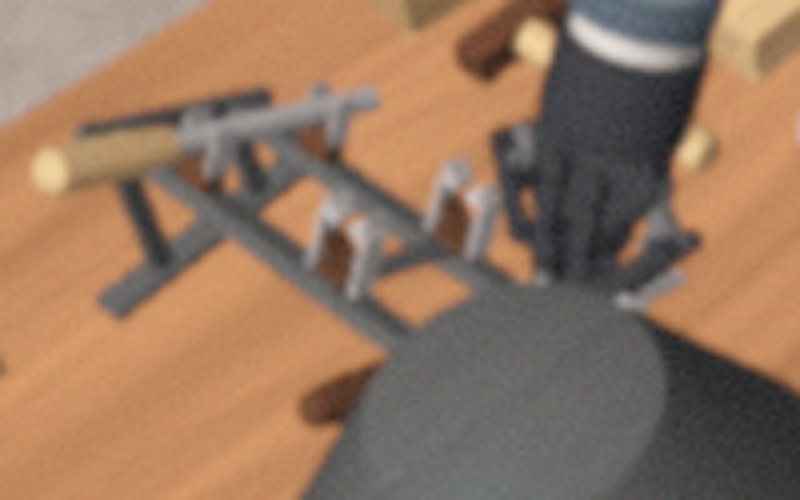

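```bash
python3 -m pendant '[0,-1.7,3,0,0,0,0,-1.7,3,0,0,0,0,-1.7,3,0,0,0,0,-1.7,3,0,0,0,0,-1.7,3,0,0,0]' 0.65;  python3 -m pendant '[1,-10,17,0,0,0,2.2,-25,43,0,0,0,3,-35,61,0,0,0,-15,-75,80,0,0,0,-15,-75,80,0,0,0]'
python3 - <<'E'
from h import *
for n in ['top','side']:
    im,d=arm.get_image(n); cv2.imwrite(f'pics/{n}8.png',im); np.save(n+'8d.npy',d)
o=arm.get_obs();print(o['eef_pos'],o['t'],o['force'])
cv2.imwrite('pics/s8r.png',cv2.resize(cv2.imread('pics/side8.png')[220:320,70:230],None,fx=5,fy=5,interpolation=2))
cv2.imwrite('pics/t8r.png',cv2.resize(cv2.imread('pics/top8.png')[90:260,20:240],None,fx=3.4,fy=3.4,interpolation=2))
xs=np.array([-0.07707869,0.86258847,0.5]);yh=np.array([-0.99603138,-0.0890028,0]);zs=np.array([0.0445014,-0.49801569,0.8660254])
O=np.array([495,254,125.])
for n in ['top','side']:
    W=cloud(n,np.load(n+'8d.npy'))
    d=W-O; X=d@xs;b=d@yh;Z=d@zs
    m=(abs(b)<25)&(abs(Z)<22)&(X>-125)&(X<165)
    for x in range(-120,165,10):
        k=m&(X>=x)&(X<x+10)
        if k.sum()>2: print(n,x,k.sum(),'b',b[k].min().round(1),b[k].max().round(1),'Z',np.percentile(Z[k],[10,90]).round(1))
E
```

```text
t: 12.45
eef_pos: [493.9, 257.9, 119.5]
tool_rot: [0.652, 0.712, 0.174, -0.192]
force: [-0.4, -0.5, -0.1]
finger_gap: 29.9
t: 12.95
eef_pos: [479.7, 180.1, 202.0]
tool_rot: [0.653, 0.711, 0.175, -0.191]
force: [0.0, -0.1, -0.3]
finger_gap: 29.7
[479.80704769 182.18360676 200.27133378] 13.05 [-0.1935721   0.297738   -1.06028125]
top 80 34 b -9.8 10.2 Z [ 5.3 11.3]
top 90 61 b -10.1 11.9 Z [ 3.4 12.4]
top 100 57 b -9.9 11.5 Z [ 5.  12.3]
top 110 55 b -10.2 11.5 Z [ 2.4 11.9]
top 120 59 b -10.7 11.0 Z [ 3.2 10.9]
top 130 61 b -11.0 11.2 Z [ 1.8 11.6]
top 140 46 b -8.6 9.9 Z [ 3.3 10.2]
top 150 32 b -8.9 8.2 Z [0.2 7.8]
side -90 6 b 2.6 4.8 Z [1.4 7.1]
side -80 8 b -0.9 6.8 Z [1.5 6.7]
side -70 10 b -0.6 7.2 Z [1.5 8.7]
side -60 7 b -2.3 7.3 Z [2.6 7.8]
side -50 28 b -11.5 19.7 Z [ 5.7 14.7]
side -40 31 b -13.6 18.2 Z [ 6.4 15.6]
side 110 3 b -5.1 0.6 Z [11.  13.2]
side 120 13 b -6.7 5.4 Z [ 9.5 13.4]
side 130 22 b -4.4 12.0 Z [ 7.4 13.1]
side 140 35 b -5.2 14.0 Z [ 0.4 12.1]
side 150 44 b -2.8 12.3 Z [-2.6  9.8]
```

View pics/t8r.png

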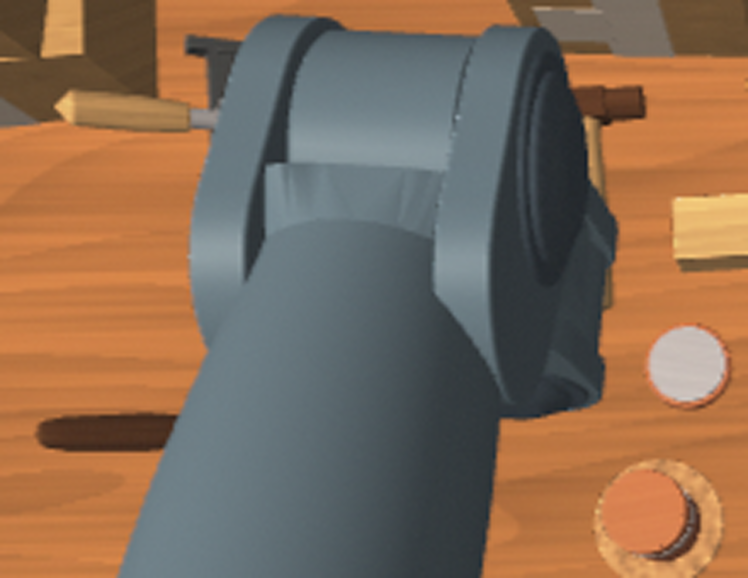

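View pics/s8r.png

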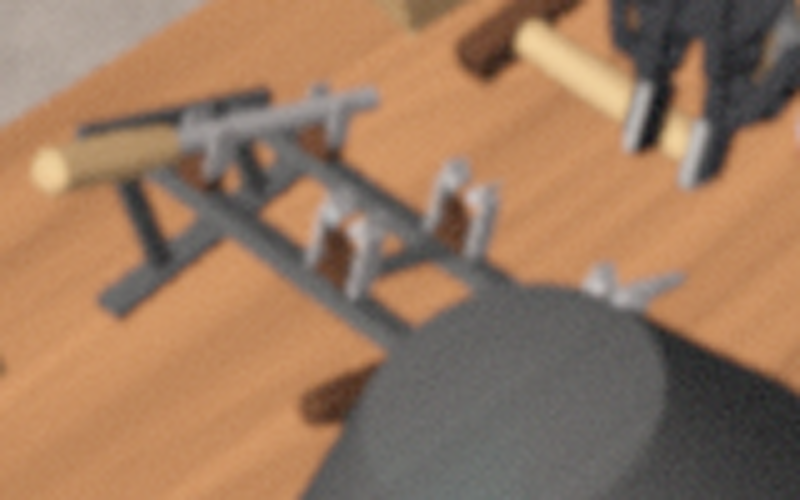

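```bash
python3 -m pendant '[10,-40,10,-0.1,0.002,-0.04,26,-85,10,-0.2,0.005,-0.08,42,-130,10,-0.3,0.007,-0.12,58,-175,10,-0.42,0.009,-0.18,74,-220,10,-0.526,0.012,-0.224,90,-265,5,-0.526,0.012,-0.224,106,-310,0,-0.526,0.012,-0.224,122,-355,-10,-0.526,0.012,-0.224]' 0.5; python3 -m pendant '[18,-72,-50,0,0,0,18,-72,-60,0,0,0,18,-72,-60,0,0,0,18,-72,-60,0,0,0]'
```

```text
t: 13.85
eef_pos: [602.8, -172.5, 189.3]
tool_rot: [0.754, 0.656, 0.001, 0.0]
force: [0.6, 0.7, 0.2]
finger_gap: 42.4
t: 14.25
eef_pos: [618.6, -243.2, 127.5]
tool_rot: [0.755, 0.656, -0.0, -0.002]
force: [0.3, 0.5, 0.2]
finger_gap: 43.1
```

Run:
```python
from h import *
for n in ['top','side']:
    im,d=arm.get_image(n); cv2.imwrite(f'pics/{n}9.png',im); np.save(n+'9d.npy',d)
o=arm.get_obs();print(o['eef_pos'],o['t'],o['force'])
cv2.imwrite('pics/t9r.png',cv2.resize(cv2.imread('pics/top9.png')[90:260,20:240],None,fx=3.4,fy=3.4,interpolation=2))
cv2.imwrite('pics/s9r.png',cv2.resize(cv2.imread('pics/side9.png')[130:260,200:400],None,fx=4,fy=4,interpolation=2))
xs=np.array([-0.07707869,0.86258847,0.5]);yh=np.array([-0.99603138,-0.0890028,0]);zs=np.array([0.0445014,-0.49801569,0.8660254])
O=np.array([495,254,125.])
for n in ['top']:
    W=cloud(n,np.load(n+'9d.npy'))
    d=W-O; X=d@xs;b=d@yh;Z=d@zs
    m=(abs(b)<14)&(abs(Z)<22)&(X>-125)&(X<165)&(Z>-4)
    for x in range(-120,165,10):
        k=m&(X>=x)&(X<x+10)
        if k.sum()>2: print(n,x,k.sum(),'b',b[k].min().round(1),b[k].max().round(1),'Z',np.percentile(Z[k],[10,90]).round(1))
```

```text
[ 619.89545617 -242.80132358  130.46878007] 14.35 [0.59775686 0.44819831 0.8007462 ]
top -100 6 b -3.4 1.7 Z [-0.1  3.1]
top -90 12 b -3.3 2.0 Z [0.8 5.1]
top -80 18 b -6.3 3.4 Z [-0.3  5.9]
top -70 19 b -6.6 3.8 Z [0.7 7.1]
top -60 23 b -6.5 4.1 Z [1.9 5.4]
top -50 54 b -13.7 13.7 Z [ 4.2 14.2]
top -40 44 b -13.9 13.9 Z [ 2.  14.6]
top -30 24 b -6.8 3.4 Z [1.5 6.3]
top -20 26 b -7.7 4.7 Z [-1.3  5.8]
top -10 24 b -4.5 4.7 Z [-1.2  6.2]
top 0 15 b -4.5 2.8 Z [2.4 5.7]
top 10 6 b -4.5 -1.2 Z [4.2 8.1]
top 30 27 b -14.0 -4.3 Z [ 4.4 13.7]
top 40 21 b -13.9 -0.6 Z [ 2.9 11.7]
top 50 19 b -5.3 3.5 Z [1.4 5.6]
top 60 27 b -9.4 8.3 Z [2.9 7.8]
top 70 48 b -10.1 10.0 Z [ 3.3 11. ]
top 80 51 b -10.5 10.4 Z [ 3.  11.2]
top 90 61 b -9.3 11.9 Z [ 4.5 12.5]
top 100 57 b -10.1 12.4 Z [ 3.9 11.7]
top 110 55 b -9.9 11.3 Z [ 2.5 12.7]
top 120 58 b -10.8 11.2 Z [ 2.1 11.1]
top 130 63 b -11.5 11.1 Z [ 1.5 11. ]
top 140 46 b -8.3 10.8 Z [ 3.1 10.4]
top 150 32 b -8.7 7.9 Z [-0.  8.]
```

View pics/t9r.png

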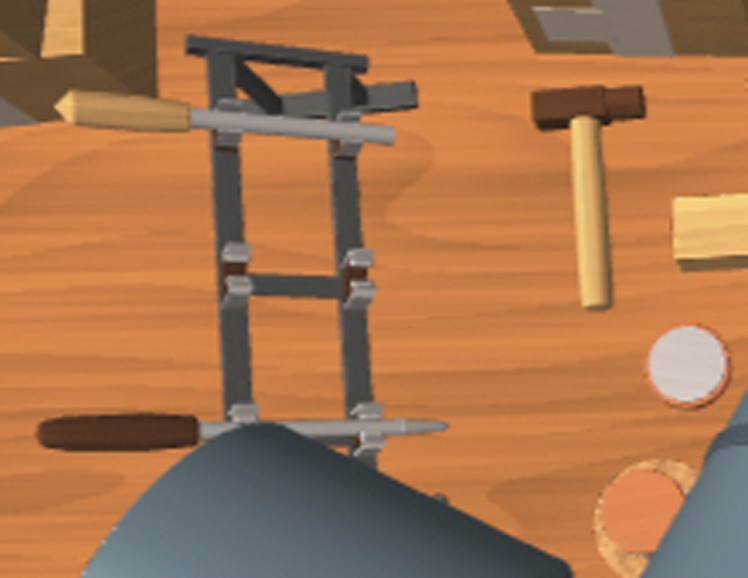

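View pics/s9r.png

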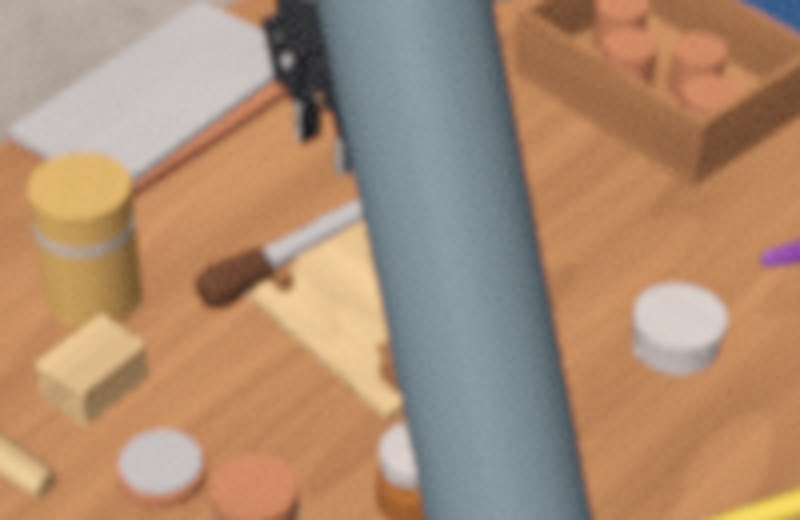

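```bash
python3 -m pendant '[1,-2,-40,0,0,0,1,-2,-80,0,0,0,1,-2,-89,0,0,0,1,-2,-89,0,0,0]' && python3 -m pendant '[0,0,0,0,0,0,0,0,0,0,0,0,0,0,0,0,0,0,0,0,0,0,0,0,0,0,0,0,0,0]' 1 110; python3 -m pendant '[0,0,20,0,0,0,0,0,60,0,0,0,-10,20,100,0,0,0,-20,50,140,0,0,0,-30,80,170,0,0,0,-30,80,170,0,0,0]'
```

```text
t: 14.75
eef_pos: [619.4, -244.5, 40.6]
tool_rot: [0.755, 0.656, -0.0, -0.001]
force: [0.6, 0.3, 0.5]
finger_gap: 42.5
t: 15.25
eef_pos: [620.2, -246.5, 44.4]
tool_rot: [0.755, 0.656, -0.0, 0.001]
force: [-6.3, 3.0, 7.4]
finger_gap: 14.4
t: 15.85
eef_pos: [592.7, -164.1, 219.3]
tool_rot: [0.754, 0.657, 0.003, 0.005]
force: [0.7, -1.4, -1.7]
finger_gap: 14.2
```

```bash
python3 -m pendant '[0,35,5,0.05,0,0.02,0,80,8,0.15,0,0.06,2,125,8,0.25,-0.005,0.1,4,170,8,0.35,-0.008,0.15,6,215,8,0.45,-0.01,0.19,8,260,8,0.526,-0.012,0.224,10,305,5,0.526,-0.012,0.224,12,350,0,0.526,-0.012,0.224]'; python3 -m pendant '[2,40,-20,0,0,0,2,48,-45,0,0,0,2,48,-45,0,0,0,2,48,-45,0,0,0]'
cat > chk.py <<'E'
from h import *
import sys
tag=sys.argv[1]; off=float(sys.argv[2])
xs=np.array([-0.07707869,0.86258847,0.5]);yh=np.array([-0.99603138,-0.0890028,0]);zs=np.array([0.0445014,-0.49801569,0.8660254])
O=np.array([604,263,125.])
Ds={}
for n in ['top','side']:
    im,d=arm.get_image(n); cv2.imwrite(f'pics/{n}{tag}.png',im); Ds[n]=d
o=arm.get_obs();print(o['eef_pos'],o['tool_rot'],o['t'],o['force'],o['finger_gap'])
cv2.imwrite(f'pics/s{tag}r.png',cv2.resize(cv2.imread(f'pics/side{tag}.png')[200:320,70:230],None,fx=5,fy=5,interpolation=2))
cv2.imwrite(f'pics/t{tag}r.png',cv2.resize(cv2.imread(f'pics/top{tag}.png')[90:260,20:240],None,fx=3.4,fy=3.4,interpolation=2))
E6=o['eef_pos']+6*zs-O; print('axis pred b,Z,X',E6@yh,E6@zs,E6@xs)
zc=E6@zs if off<0 else off
for n in ['top','side']:
    d=cloud(n,Ds[n])-O; X=d@xs;b=d@yh;Z=d@zs
    m=(abs(b)<22)&(Z-zc<22)&(Z-zc>-3)&(X>-125)&(X<165)
    for x in range(-120,165,10):
        k=m&(X>=x)&(X<x+10)
        if k.sum()>2: print(n,x,k.sum(),'b',b[k].min().round(1),b[k].max().round(1),'Z',np.percentile(Z[k],[10,90]).round(1))
E
python3 chk.py 10 -1
```

```text
t: 16.65
eef_pos: [603.5, 183.8, 211.0]
tool_rot: [0.653, 0.712, 0.175, -0.191]
force: [-0.2, -0.9, -2.6]
finger_gap: 14.5
t: 17.05
eef_pos: [604.2, 231.0, 166.2]
tool_rot: [0.652, 0.712, 0.174, -0.192]
force: [0.1, -1.2, -1.3]
finger_gap: 14.3
[605.65380583 230.36336544 167.63501856] [ 0.65251279  0.71203591  0.17539869 -0.19096394] 17.15 [-0.07909507  0.21231021 -1.31283952] 14.367728699214902
axis pred b,Z,X 1.2575093563953668 59.25016173507769 -6.961948587911493
top -100 6 b 0.6 5.7 Z [56.8 58.8]
top -90 21 b -3.7 9.0 Z [57.7 61.9]
top -80 28 b -5.7 11.4 Z [57.4 63.5]
top -70 28 b -4.7 10.1 Z [58.4 62.1]
side -90 10 b -0.3 12.1 Z [58.4 64. ]
side -80 12 b 0.2 14.7 Z [58.4 64.4]
side -70 12 b 6.9 15.2 Z [59.  65.7]
side -60 16 b 4.4 14.6 Z [58.  64.8]
side -50 10 b 3.5 13.2 Z [59.1 64.9]
side -40 11 b 5.7 14.8 Z [59.6 64.7]
side -20 10 b -4.9 21.6 Z [63.3 80.2]
side -10 48 b -19.9 21.2 Z [61.5 77.8]
side 0 59 b -15.3 19.5 Z [58.6 78.4]
side 10 16 b 1.1 15.4 Z [58.4 65.1]
side 20 19 b 3.3 14.0 Z [57.9 65.9]
side 30 19 b -1.2 15.3 Z [58.1 65.8]
side 40 19 b -0.5 13.3 Z [57.8 65.4]
side 50 13 b 3.1 14.8 Z [57.  65.5]
side 60 20 b -0.5 19.1 Z [59.8 70.3]
side 70 31 b -0.7 20.2 Z [59.5 71.1]
side 80 34 b -4.9 20.4 Z [60.8 72.3]
side 90 36 b 2.4 22.0 Z [58.8 73.4]
side 100 36 b -7.0 21.4 Z [63.8 75.3]
side 110 59 b -6.7 21.6 Z [58.9 73.7]
side 120 39 b -7.7 21.0 Z [57.8 67.9]
```

View pics/s10r.png

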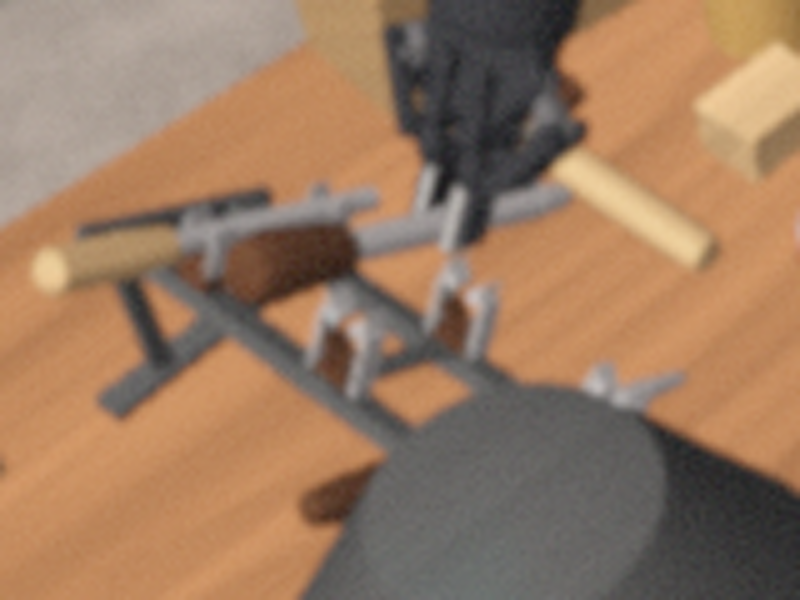

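View pics/t10r.png

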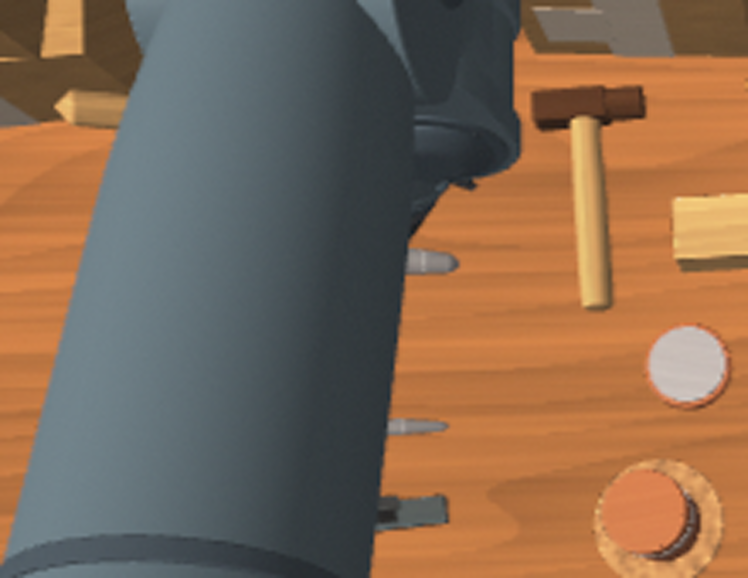

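```bash
python3 -m pendant '[0.6,9,-11,0,0,0,1.2,18.5,-21.7,0,0,0,1.2,18.5,-21.7,0,0,0,1.2,18.5,-21.7,0,0,0]'; python3 chk.py 11 28
```

```text
t: 17.55
eef_pos: [606.3, 249.1, 145.5]
tool_rot: [0.652, 0.712, 0.175, -0.191]
force: [-0.1, -0.2, -1.9]
finger_gap: 14.5
[606.51375353 249.23854533 145.6805857 ] [ 0.65235163  0.71214133  0.17527454 -0.19123521] 17.65 [-0.44196213  0.50795184 -2.40269197] 14.1842944452893
axis pred b,Z,X -1.2789693976393488 30.875198369748905 -1.723936113892572
top -90 20 b -6.4 5.0 Z [27.8 34. ]
top -80 25 b -9.4 5.6 Z [29.5 35.5]
top -70 28 b -8.6 6.3 Z [30.6 35.5]
top -60 30 b -8.0 6.8 Z [30.2 35.4]
top -50 5 b -6.4 5.3 Z [33.1 35.7]
side -90 7 b 1.6 10.3 Z [29.7 36.5]
side -80 15 b -2.1 10.1 Z [29.1 36.3]
side -70 14 b -2.9 10.5 Z [26.5 36.2]
side -60 13 b 1.2 13.2 Z [29.3 36.8]
side -50 19 b 1.0 10.8 Z [27.3 36.5]
side -40 11 b 4.6 9.5 Z [25.9 36.7]
side -30 9 b 6.4 10.2 Z [26.1 37.3]
side -10 30 b -10.9 21.9 Z [30.5 47.3]
side 0 87 b -20.2 21.5 Z [29.1 47.2]
side 10 24 b -8.2 14.5 Z [27.3 42.7]
side 20 24 b -1.8 11.2 Z [25.6 38.1]
side 30 20 b -4.5 12.1 Z [28.8 37.2]
side 40 21 b -1.2 11.7 Z [28.5 38.7]
side 50 22 b -5.0 11.0 Z [27.6 37.6]
side 60 14 b 0.3 15.3 Z [31.4 41.2]
side 70 30 b -1.7 16.7 Z [29.7 43.3]
side 80 35 b -7.8 17.5 Z [29.7 44.7]
side 90 40 b -7.8 18.9 Z [28.1 45.4]
side 100 42 b -11.6 19.5 Z [28.7 46.2]
side 110 53 b -10.7 21.5 Z [29.1 45.6]
side 120 84 b -14.5 18.6 Z [26.9 42.6]
side 130 3 b 3.7 11.1 Z [30.1 33.5]
```

View pics/s11r.png

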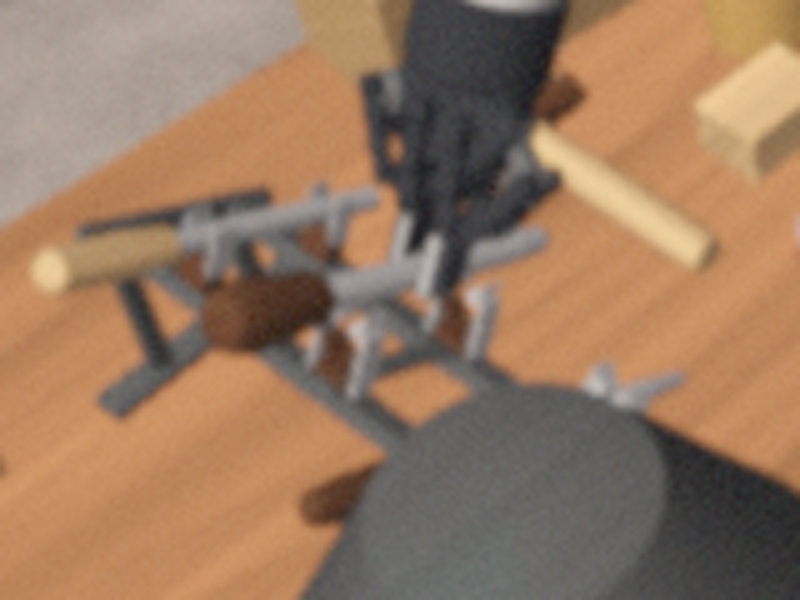

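```bash
python3 -m pendant '[-0.6,1.5,-2.6,0,0,0,-0.7,3,-5.2,0,0,0,-0.8,4.5,-7.8,0,0,0,-0.9,6,-10.4,0,0,0,-1,7.5,-13,0,0,0,-1.1,9,-15.6,0,0,0]' 1 120;python3 -m pendant '[0,1,-1.7,0,0,0,0,2,-3.4,0,0,0,0,3,-5.2,0,0,0,0,3,-5.2,0,0,0]'
```

```text
t: 18.25
eef_pos: [605.9, 258.4, 131.6]
tool_rot: [0.652, 0.712, 0.176, -0.191]
force: [-2.9, -8.9, 12.5]
finger_gap: 13.7
t: 18.65
eef_pos: [604.4, 262.8, 122.3]
tool_rot: [0.652, 0.713, 0.175, -0.192]
force: [4.4, 4.2, -6.6]
finger_gap: 14.0
```

```bash
python3 -m pendant '[-0.1,1,-1.7,0,0,0,-0.2,2,-3.5,0,0,0,-0.2,2.5,-4.3,0,0,0,-0.2,2.5,-4.3,0,0,0]'; python3 chk.py 12 0
```

```text
t: 19.05
eef_pos: [604.9, 263.2, 121.6]
tool_rot: [0.653, 0.712, 0.175, -0.191]
force: [-4.1, -11.2, 11.9]
finger_gap: 14.0
[604.89504338 263.21055849 121.62816317] [ 0.6525585   0.71215598  0.17494569 -0.19077543] 19.15 [ -3.87479626 -11.53405713  13.05618457] 14.050733185603859
axis pred b,Z,X -0.9102315919240834 3.0148728878396103 -1.5732818662416488
top -90 18 b -8.8 4.0 Z [0.2 6. ]
top -80 25 b -8.5 6.3 Z [1.6 7.3]
top -70 29 b -9.2 6.5 Z [2.7 8.7]
top -60 30 b -9.4 7.1 Z [3.2 8.3]
top -50 27 b -5.2 15.6 Z [ 4.3 16.7]
side -90 7 b -0.5 8.3 Z [1.1 5.8]
side -80 16 b -0.8 8.2 Z [-0.2  9.7]
side -70 12 b 3.3 12.5 Z [0.5 8.5]
side -60 3 b 3.5 11.0 Z [ 0.9 10. ]
side -50 18 b 2.3 21.0 Z [ 0.8 15.5]
side -40 32 b 6.3 21.2 Z [-0.3 12. ]
side -30 8 b 5.1 10.8 Z [0.  8.4]
side -10 30 b -8.4 22.0 Z [ 2.  19.4]
side 0 82 b -19.7 21.9 Z [ 0.9 19.6]
side 10 26 b -8.5 15.2 Z [-0.  11.8]
side 20 10 b -1.1 11.1 Z [ 1.8 10.9]
side 30 35 b -14.6 21.1 Z [ 2.1 17.6]
side 40 75 b -17.3 21.0 Z [-0.6 17. ]
side 50 19 b -2.6 20.6 Z [1.5 9.4]
side 60 14 b 1.9 15.1 Z [ 0.8 12.2]
side 70 32 b -0.5 17.1 Z [ 1.5 15.3]
side 80 41 b -8.8 17.5 Z [ 1.4 16.6]
side 90 29 b -1.0 20.3 Z [ 0.9 17.3]
side 100 47 b -10.6 20.0 Z [ 2.9 18.5]
side 110 59 b -12.6 21.5 Z [ 1.8 18.6]
side 120 74 b -11.5 18.1 Z [ 0.3 15.2]
side 130 7 b 2.1 9.8 Z [-1.   6.1]
```

View pics/s12r.png

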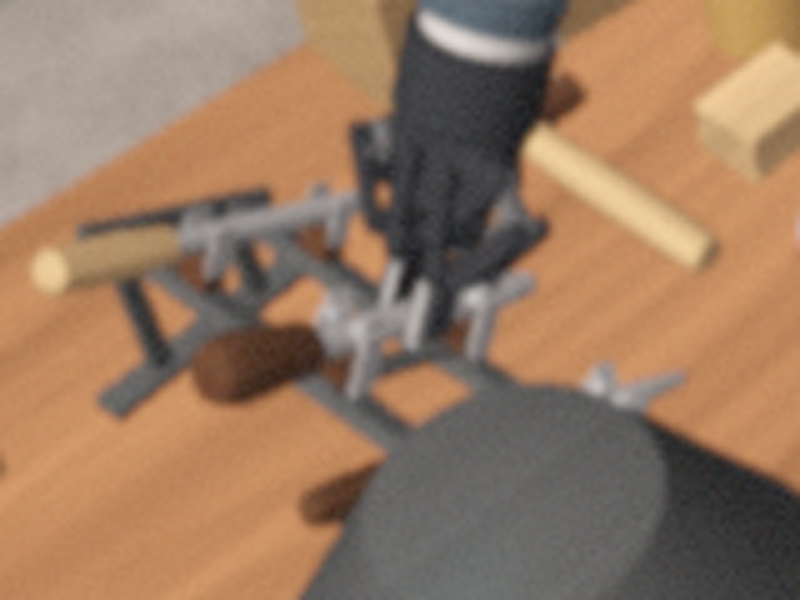

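```bash
python3 -m pendant '[-0.1,0.8,-1.3,0,0,0,-0.1,0.8,-1.3,0,0,0]'; python3 -m pendant '[0,-1.8,3,0,0,0,0,-1.8,3,0,0,0,0,-1.8,3,0,0,0,0,-1.8,3,0,0,0,0,-1.8,3,0,0,0]' 0.55;  python3 -m pendant '[1,-10,17,0,0,0,2.2,-25,43,0,0,0,3,-35,61,0,0,0,0,-75,80,0,0,0,-10,-115,80,0,0,0,-25,-160,80,0,0,0,-40,-200,80,0,0,0]'; python3 -m pendant '[-10,-45,0,0,0,0,-20,-90,0,0,0,0,-30,-135,0,0,0,0,-40,-180,0,0,0,0,-40,-180,0,0,0,0,-40,-180,0,0,0,0]'; python3 chk.py 13 0
```

```text
t: 19.35
eef_pos: [604.9, 263.3, 121.5]
tool_rot: [0.653, 0.712, 0.175, -0.19]
force: [-6.9, -15.5, 20.3]
finger_gap: 13.8
t: 19.85
eef_pos: [603.7, 263.9, 120.4]
tool_rot: [0.652, 0.712, 0.174, -0.192]
force: [1.0, -0.8, 0.1]
finger_gap: 38.5
t: 20.55
eef_pos: [563.7, 62.1, 201.0]
tool_rot: [0.652, 0.713, 0.175, -0.192]
force: [0.0, -0.3, 0.1]
finger_gap: 38.1
t: 21.15
eef_pos: [524.3, -117.2, 200.6]
tool_rot: [0.653, 0.711, 0.175, -0.192]
force: [-0.2, 0.3, 0.2]
finger_gap: 38.5
[ 524.23337481 -115.33442138  200.94012873] [ 0.65170415  0.71257788  0.17468779 -0.19235034] 21.25 [-0.34836915 -0.1598994  -0.26062546] 38.5673748750164
axis pred b,Z,X 113.12288460846109 256.6328317552318 -282.2285383541479
top -90 20 b -7.6 4.0 Z [-0.5  7.1]
top -80 21 b -7.4 5.2 Z [2.9 8. ]
top -70 29 b -8.3 7.2 Z [2.5 7.9]
top -60 32 b -9.7 6.5 Z [2.2 8.5]
top -50 59 b -17.6 16.2 Z [ 5.6 16.4]
top -40 62 b -18.2 16.4 Z [ 2.6 15.3]
top -30 32 b -10.7 6.9 Z [1.1 8.3]
top -20 34 b -10.3 7.4 Z [1.3 9.2]
top -10 37 b -9.5 7.2 Z [0.8 8.6]
top 0 34 b -8.9 8.3 Z [1.2 8.8]
top 10 34 b -8.6 7.4 Z [1.4 8.5]
top 
[... 549 characters left out ...]
50 32 b -16.2 19.6 Z [ 2.6 16.7]
side -40 61 b -18.5 20.6 Z [-0.  16.5]
side -30 16 b -3.0 12.2 Z [1.9 9.8]
side -20 23 b -3.8 12.5 Z [ 0.4 10.1]
side -10 20 b -1.8 10.2 Z [-0.6 10.4]
side 0 19 b -6.4 11.6 Z [ 0.8 10.4]
side 10 21 b -1.6 11.7 Z [ 0.4 10.2]
side 20 8 b -2.9 9.9 Z [3.4 9.8]
side 30 37 b -13.2 20.2 Z [ 3.3 17.8]
side 40 66 b -15.7 21.5 Z [ 1.3 16.6]
side 50 26 b -3.4 21.6 Z [ 0.3 10.1]
side 60 12 b 2.5 13.7 Z [ 0.9 14.6]
side 70 28 b 0.3 19.1 Z [ 0.9 15.1]
side 80 41 b -10.9 19.8 Z [ 2.8 17. ]
side 90 38 b 1.2 20.7 Z [ 0.4 18.4]
side 100 42 b -10.2 21.1 Z [ 2.2 18.5]
side 110 58 b -13.5 21.2 Z [ 2.2 18.3]
side 120 82 b -13.5 19.3 Z [-0.5 15. ]
side 130 4 b 1.4 7.8 Z [-0.5  6.2]
```

View pics/t13r.png

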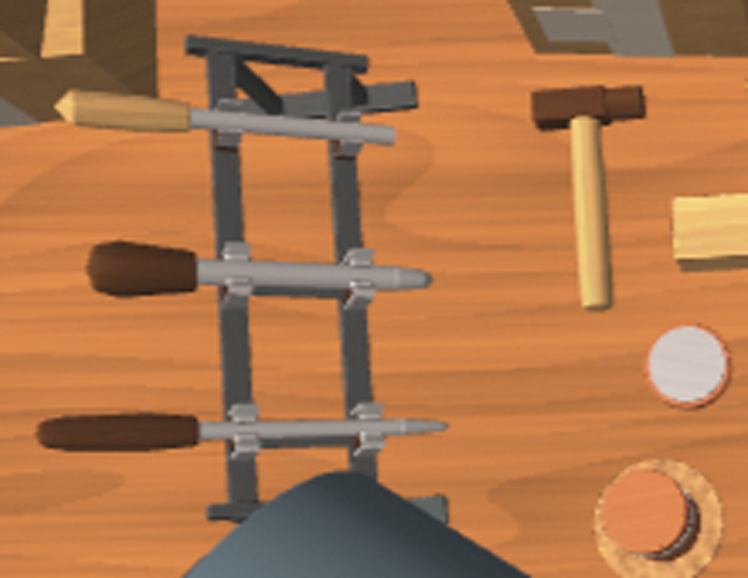

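View pics/side13.png

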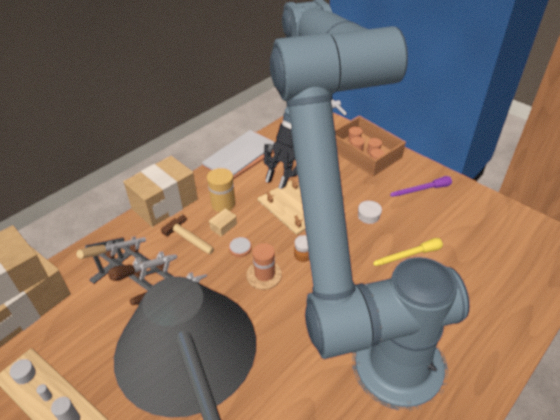

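Run:
```python
from station import arm
print(arm.job_done(), arm.get_obs()['t'])
```

```text
the job is handed in; nothing more can be done
the job is handed in; nothing more can be done
```

I moved the copper caddy onto the cork mat, then pressed the slim burnisher into the narrow clips and the thick one into the wide clips, both with the handle at the upper end. I handed the job in about 21 s into the 64 s allowed; the hand-in gave no verdict.

**Burnishers:** In the last pictures the top of each shank sat about one radius above its seat axis and stayed parallel to it along its whole length. Both measured within about 5 mm along the seat and 1–2 mm across it. The pressing stopped hard at about 40 N (slim) and 26 N (thick), with the shank at seat height.

**Caddy:** It stands upright and released on the mat, within a few mm of the centre by both cameras.

**Bystanders:** I saw no bystander out of place in the last pictures, but I did not measure them. The gripper ended well clear of everything.

**Disagreement:** The two cameras differed by 3–5 mm in x. I got round this by lining each shank up with its clips within the same picture. The finger gap also read 2.5–4 mm below the shank diameters while gripping; I took that as give in the pads.

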